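Crack-check the welded brackets

ROBOT

A 6-joint arm with a two-finger parallel gripper is mounted at the origin on the work surface. World frame = base frame: x ahead of the robot, y to its left, z up, the work surface at z = 0. Lengths are in m, angles in rad, forces in N, time in s.
With the tool pointing down it reaches from about 0.35 to 0.975 m from the base axis. Payload 4.9 kg.
Tool frame: the origin (TCP) lies between the finger pads; the fingertips stand 22 mm ahead of it and the grasp point (between the pads) lies 3 mm ahead of it; z points along the fingers, y is the line along which they close (so a half turn about z gives the same grasp; the last joint's range is limited). The gripper opens to 85 mm and grips with 20 to 120 N. Pads are 22 mm wide; open, the fingers measure 114 mm over their backs; the gripper's body (76 mm by 85 mm) begins 54 mm behind the grasp point. The pads swing forward as they close: fully open they stand 13 mm farther back than shut.
Start: joints at [-1.224, 0.053, 1.613, -0, 1.476, -0.119], TCP at [0.281, -0.558, 0.253] pointing down, gripper open.
Joint ranges: [-3.01, 3.01], [-1.01, 2.22], [0.06, 2.58], [-1.02, 4.17], [0.09, 2.62], [-3.14, 3.14]. Speed limits (rad/s): [2.57, 2.57, 3.14, 3.14, 3.14, 3.14].

INTERFACE

Orientations are given as a unit quaternion [w, x, y, z].
In Python, from plant import state, grab_frame, get_calibration, job_done, recognise, regions_of gives the robot as it stands.
- The arm moves only by the tool apply_moves, never from a script. Its argument "targets" is a list of rows, each an object with "translation": the shift along the tool's x, y, z normalised to -1 to 1, where 1 is 100 mm, a list of three; "twist": the turn about the tool's z normalised to -1 to 1, where 1 is 0.1 rad; "hand": the opening, from 0 (shut) to 1 (fully open). A call has 1 to 8 rows; each row shifts and turns the commanded pose from where the row before left it, along the tool's axes as they then stand; what a row does not reach is not made up. A row lasts 1/10 s, in which the tool goes at most 50 mm and 8.59 degrees, less where a joint would pass 70% of its speed; a pose out of reach is approached as far as the arm can. A call with a number of a shift or a turn outside -1 to 1 is refused whole. A call with a gripper value outside its range is refused whole. The fingers move at their own pace and stop on an object; the grip force is fixed at half the most. Time passes only in rows, so rows that do not move let the fingers close. It gives the time, the measured TCP pose, the force, the opening and the grip force at its end, in the units of the state.
- state(): the state, without advancing time (a new reading comes with each control period).
- grab_frame(name): name is "side" or "top" or "wrist"; returns the picture (480x640x3 uint8, red, green, blue); there is no depth.
- get_calibration(name): a dict with "camera_matrix" (3x3 intrinsics, pixels), "pose" (4x4, takes a point from camera to world coordinates). Camera axes: x right, y up, looking along -z (the intrinsics and any distortion apply to the point x, -y, -z); pixel columns grow to the right and rows downward; lengths in m; the calibration is good to about 2 mm. A picture is of the moment at which its call begins: read the wrist's pose just before it. get_calibration takes no time and is no camera call; for the wrist camera it gives the pose at the moment of the call.
- job_done(): hands the job in; it is judged then, once.
Trained networks look in the newest picture that a camera, given by its name, has taken for a name from the list of things; names that differ only in an ending like _2 or _b are one class to them, and where a whole thing is asked for, a point or a joint stands for the part that bears it (a point fixed in the world has none). Each returns a list of dicts, best first, with "score" (0 to 1); they miss things now and then, are a little off and sometimes report something else, mostly with a low value. They report only what shows in the picture. A call takes as long as a camera call.
- recognise(camera, query): "point" ([x, y, z] in m, in world coordinates, good to about 4 mm: the middle of the surface that is visible of it).
- regions_of(camera, query): "pixels" (480x640 bool, what is visible of it).
The state is a dict: "time": time; "joint_pos": joint angles; "joint_vel": joint speeds; "joint_efforts": joint torques, N m; "tool_pos": TCP position; "tool_rot": TCP orientation; "contact_force": force on the tool from outside, world axes, zero at the start; "ft_torque": the same for the moment, N m; "gripper_width": opening from 0.0 (shut) to 1.0 (fully open); "grasp_force": force on a finger pad.
Only numpy, scipy, OpenCV 4.12 (cv2) and the standard library are available. Lean on these libraries where they do the work, as an engineer would, in place of code of your own. Each camera call takes 0.05 s, during which the arm holds its last target. There are 200 camera calls.

TASK

Lay every welded channel bracket from the bench astride the inspection rail, weld up, and set the crack tester's dial to position 7, seven clicks clockwise from its off stop. Then take the probe from its stand and draw its tip gently and slowly (about 3 cm a second, always touching) along each bracket's weld from the bolt-hole end to the other end, in the job card's order: longest bracket first, shortest last. Stand the probe back in its stand, turn the dial back to off, leave the brackets sitting on the rail and leave the other parts on the bench alone.

Things in the scene. Friction and masses are not known exactly. Their poses are not given: they have to be found in the camera images.
- long: the long bracket (None if absent): zinc-plated steel channel, open side down, 150 mm long (own x), 50 wide (own y), 40 high (z up), 4 mm thick, 42 wide inside, about 420 g. Origin at its centre, half-way up. Round dark bolt hole in its top at the -x end; a dark scaly weld bead, 8 mm wide, 2 mm high, along the middle of its top. Grip it across its width.
- long_start (a point): top of the weld bead of the long bracket at the bolt-hole end, 45 mm from the bracket's centre towards -x, 22 mm above the centre
- long_mid (a point): top of the same weld bead, half-way along it
- long_finish (a point): top of the same weld bead at its far end, 63 mm from the bracket's centre towards +x
- medium: the medium bracket (None if absent): zinc-plated steel channel, open side down, 120 mm long (own x), 50 wide (own y), 40 high (z up), 4 mm thick, 42 wide inside, about 330 g. Origin at its centre, half-way up. Round dark bolt hole in its top at the -x end; a dark scaly weld bead, 8 mm wide, 2 mm high, along the middle of its top. Grip it across its width.
- medium_start (a point): top of the weld bead of the medium bracket at the bolt-hole end, 30 mm from the bracket's centre towards -x, 22 mm above the centre
- medium_mid (a point): top of the same weld bead, half-way along it
- medium_finish (a point): top of the same weld bead at its far end, 48 mm from the bracket's centre towards +x
- short: the short bracket (None if absent): zinc-plated steel channel, open side down, 90 mm long (own x), 50 wide (own y), 40 high (z up), 4 mm thick, 42 wide inside, about 250 g. Origin at its centre, half-way up. Round dark bolt hole in its top at the -x end; a dark scaly weld bead, 8 mm wide, 2 mm high, along the middle of its top. Grip it across its width.
- short_start (a point): top of the weld bead of the short bracket at the bolt-hole end, 15 mm from the bracket's centre towards -x, 22 mm above the centre
- short_mid (a point): top of the same weld bead, half-way along it
- short_finish (a point): top of the same weld bead at its far end, 33 mm from the bracket's centre towards +x
- rail: fixed inspection rail: straight dark steel bar 34 mm wide (own x), 45 mm high, 430 mm long (own y), flat feet at its ends. Origin under its centre, on the bench. A bracket sits astride it anywhere along it, either way round, its top resting on the bar: the bracket's centre is then 29 mm above the bench, its lower edges 9 mm.
- dial (a joint): dial of the crack tester (fixed grey case lying face up, 190 x 250 x 60 mm high, screen on its left half), a black bar knob right of the screen. Rad: 0 = off (anticlockwise stop, pointer at red tick), grows clockwise from above. Clicks every 0.524 rad: a spring pulls it into the nearest click when let go (about 0.2 N m to turn past one). Position n = n clicks from off; 7 is 3.665 rad, 10 the last.
- dial_grip (a point): on the dial's axis at grip height, 26 mm above the top of the case. The grip is a bar 50 mm long, 14 mm thick, 30 mm high (its top 13 mm above this point) on a round skirt 54 mm across whose top is 16 mm below this point. This frame turns with the dial: bar along x, white pointer end at -x, z up.
- probe: cordless probe, 160 g, upright in its stand: blue square grip 24 x 24 mm (faces along own x and y), 64 mm high, black cap to 40 mm above the origin; below the grip a black collar 40 mm across (32 to 40 mm below the origin), then a barrel 20 mm across that tapers to the tip, 104 mm below the origin. Origin at the centre of the grip, z up along the probe.
- probe_tip: the probe's brass tip, 8 mm across, origin at the middle of its end face. It is sprung and slides up into the probe by up to 7 mm: about 1.2 N at first touch, 2.4 N at 3 mm, 4 N at 7 mm.
- stand: fixed probe stand: grey block 60 x 60 mm with a square upright through-hole 27 mm wide, top 75 mm above the bench, on a plate 110 x 110 mm. Origin under its centre, on the bench. The parked probe hangs upright in the hole, its collar flat on the block, the probe's origin then 115 mm above the bench over the stand's centre.
- pulley: bystander, to be left alone: zinc-plated belt pulley, 116 mm across, 50 mm high
- washer_big: bystander, to be left alone: bronze-coloured washer, 90 mm across, 6 mm thick
- flange: bystander, to be left alone: zinc-plated ring flange, 76 mm across, 8 mm thick
- hub_nut: bystander, to be left alone: flanged hexagon hub nut, 62 mm across, 30 mm high
- link: bystander, to be left alone: flat zinc-plated link plate with two holes, 110 x 30 x 6 mm
- spanner: bystander, to be left alone: spanner, 190 mm long

How it is judged:
By the outcome, as a careful person would: the job done as asked, in the order asked, and still so for the second after the job is handed in, with the robot touching nothing.
Of long, medium, short only 2 to 3 are there at a start; the rules pass over those that are not, and their reading is None.
At some moment in a run one of long, medium, short may be knocked a few centimetres aside while the robot is not near it.
It also fails if it takes over 210 s, if anything falls off the work surface, if the arm or the gripper's body presses on something with over 40 N, if the wrist force passes 120 N, or if a joint passes its speed limit or range.

## Working session

There is one attempt and no reset: what is moved stays moved. The work goes in short steps, Python scripts to look and compute and a tool call to move; the robot and the scene stay as the last step left them, time stands still between calls to the robot, and variables do not carry over. Pictures are saved under pics/ and viewed, at most 14 in all, crops included, and the job is handed in when it is done.

Besides the shell and the picture viewer there is one more tool, called after "Call:" as name([rows], argument=value, ...), one row to a line, values as JSON. apply_moves: Moves the arm, as the interface text tells. Its arguments: {"type":"object","properties":{"targets":{"type":"array"}},"required":["targets"]}

```bash
mkdir -p pics; ls
cat > h.py <<'E'
import numpy as np, cv2
from plant import *
def save(n,f): 
    im=grab_frame(n); cv2.imwrite('pics/'+f,im[:,:,::-1]); return im
def ray(n,uv):
    c=get_calibration(n);K=np.array(c['camera_matrix']);P=np.array(c['pose'])
    p=np.linalg.inv(K)@np.array([uv[0],uv[1],1.]);d=P[:3,:3]@np.array([p[0],-p[1],-p[2]]);return P[:3,3],d
def topl(n,uv,z):
    o,d=ray(n,uv);return o+d*(z-o[2])/d[2]
def proj(n,X):
    c=get_calibration(n);K=np.array(c['camera_matrix']);P=np.array(c['pose'])
    q=P[:3,:3].T@(np.array(X)-P[:3,3]);p=K@np.array([q[0],-q[1],-q[2]]);return p[:2]/p[2]
E
python3 - <<'E'
from h import *
np.set_printoptions(precision=3,suppress=True)
print(state())
for n in['top','side','wrist']:
    save(n,n+'0.png');c=get_calibration(n);print(n,c)
for q in ['long','medium','short','rail','dial','probe','stand','pulley','washer_big','flange','hub_nut','link','spanner']:
    for n in ['top']:
        print(q,n,[(np.round(r['point'],3),round(r['score'],2)) for r in recognise(n,q)][:2])
E
```

```text
pics
{'time': 0.0, 'joint_pos': array([-1.224,  0.053,  1.614,  0.   ,  1.476, -0.119]), 'joint_vel': array([ 0.001, -0.001, -0.001, -0.   , -0.   , -0.001]), 'joint_efforts': array([ -0.001, -39.367, -37.018,  -0.   ,   0.007,   0.   ]), 'tool_pos': array([ 0.281, -0.558,  0.252]), 'tool_rot': array([-0.001,  0.973,  0.231, -0.   ]), 'contact_force': array([-0.135,  0.402, -0.17 ]), 'ft_torque': array([-0.016,  0.026, -0.003]), 'grasp_force': 0.0, 'gripper_width': 1.0057754075004781}
top {'camera_matrix': array([[462.518,   0.   , 318.796],
       [  0.   , 462.518, 237.561],
       [  0.   ,   0.   ,   1.   ]]), 'pose': array([[ 0.021,  0.987, -0.157,  0.421],
       [-1.   ,  0.023,  0.012, -0.066],
       [ 0.015,  0.156,  0.988,  1.087],
       [ 0.   ,  0.   ,  0.   ,  1.   ]])}
side {'camera_matrix': array([[445.534,   0.   , 320.194],
       [  0.   , 445.534, 240.743],
       [  0.   ,   0.   ,   1.   ]]), 'pose': array([[-0.789,  0.379, -0.483, -0.018],
       [-0.614, -0.489,  0.62 ,  0.676],
       [-0.002,  0.786,  0.618,  0.841],
       [ 0.   ,  0.   ,  0.   ,  1.   ]]
[... 438 characters left out ...]
-0.168,  0.037]), 0.77)]
rail top [(array([ 0.441, -0.318,  0.011]), 0.74), (array([ 0.629, -0.081,  0.041]), 0.68)]
dial top [(array([0.508, 0.339, 0.071]), 0.82)]
probe top [(array([ 0.444, -0.33 ,  0.13 ]), 0.86)]
stand top [(array([ 0.441, -0.318,  0.01 ]), 0.57), (array([ 0.428, -0.032,  0.041]), 0.54)]
pulley top [(array([0.79 , 0.019, 0.026]), 0.62), (array([ 0.627, -0.084,  0.041]), 0.58)]
washer_big top [(array([ 0.749, -0.134,  0.007]), 0.8)]
flange top [(array([0.32 , 0.245, 0.006]), 0.98)]
hub_nut top [(array([ 0.586, -0.437,  0.009]), 0.55)]
link top [(array([0.32 , 0.245, 0.005]), 0.71), (array([ 0.353, -0.488,  0.006]), 0.69)]
spanner top [(array([0.695, 0.209, 0.005]), 0.89)]
```

Run:
```python
import cv2
im=cv2.imread('pics/top0.png');cv2.imwrite('pics/top0b.png',cv2.resize(im,(800,600),interpolation=cv2.INTER_CUBIC))
```

```text
(no output)
```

View pics/top0b.png

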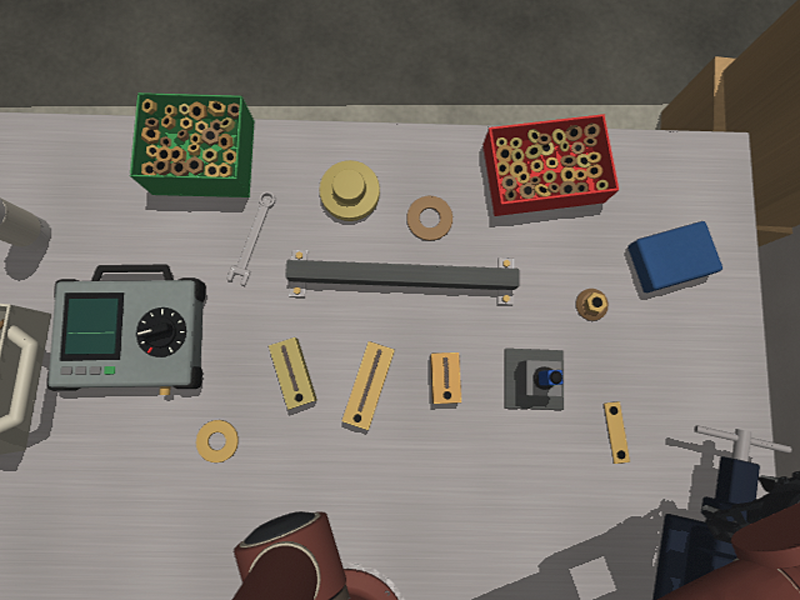

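The top view (800 px wide) shows medium at (292,374), long at (368,386) and short at (446,378). The rail runs from (287,272) to (519,278), the tester's dial is at (161,332) and the probe stand at (540,378). I'll fit the yaws from the masks next.

```bash
cat >> h.py <<'E'
np.set_printoptions(precision=4,suppress=True)
DIM=dict(long=(150,-45,63),medium=(120,-30,48),short=(90,-15,33))
def bracket(cam,q,ztop,im=None):
    """fit: yaw and centre of bracket from bead/hole dark pixels on top face (z=ztop)"""
    if im is None: im=grab_frame(cam)
    r=regions_of(cam,q)
    if not r: return None
    m=r[0]['pixels'].astype(np.uint8); 
    m=cv2.morphologyEx(m,cv2.MORPH_CLOSE,np.ones((9,9)))
    g=cv2.cvtColor(im,cv2.COLOR_RGB2GRAY); med=np.median(g[m>0])
    d=((g<0.62*med)&(cv2.erode(m,np.ones((3,3)))>0)).astype(np.uint8)
    n,l,s,c=cv2.connectedComponentsWithStats(d)
    out=[]
    for i in np.argsort(-s[1:,4])[:4]+1:
        if s[i,4]<6: continue
        vs,us=np.where(l==i); pts=np.array([topl(cam,(u,v),ztop)[:2] for u,v in zip(us,vs)])
        (cx,cy),(w,h),a=cv2.minAreaRect((pts*1000).astype(np.float32))
        e,V=np.linalg.eigh(np.cov(pts.T)+1e-12*np.eye(2)); ax=V[:,1]
        out.append((int(s[i,4]),pts.mean(0),(round(w),round(h)),np.degrees(np.arctan2(ax[1],ax[0]))))
    pts=np.array([topl(cam,(u,v),ztop)[:2] for v,u in zip(*np.where(m))])
    rect=cv2.minAreaRect((pts*1000).astype(np.float32))
    return r[0]['score'],out,rect
E
python3 - <<'E'
from h import *
im=grab_frame('top')
for q in DIM:
    r=bracket('top',q,.041,im);print(q,r[0],'rect',r[2]);[print('   ',o) for o in r[1]]
r=regions_of('top','rail')
for x in r[:2]:
    m=x['pixels'];pts=np.array([topl('top',(u,v),.045)[:2] for v,u in zip(*np.where(m))])
    print('rail',x['score'],m.sum(),cv2.minAreaRect((pts*1000).astype(np.float32)), pts.mean(0))
m=(recognise('top','probe'),recognise('side','probe'),recognise('side','dial'),recognise('top','dial_grip'));print(m)
E
```

```text
long 0.46 rect ((513.8023071289062, 352.3320007324219), (52.59319305419922, 56.877864837646484), 48.600425720214844)
    (51, array([0.5119, 0.35  ]), (12, 48), np.float64(109.95527823072494))
medium 0.78 rect ((446.5946044921875, 109.78128814697266), (119.90172576904297, 54.6821403503418), 19.25748062133789)
    (111, array([0.4529, 0.1136]), (84, 7), np.float64(-160.21787547661512))
    (33, array([0.4026, 0.0957]), (13, 11), np.float64(-157.98804781833374))
short 0.68 rect ((441.63250732421875, -166.1628875732422), (88.0146255493164, 54.496089935302734), 3.3238134384155273)
    (70, array([ 0.4516, -0.167 ]), (53, 7), np.float64(-176.44988084730318))
    (34, array([ 0.4122, -0.169 ]), (13, 11), np.float64(177.37100203106453))
    (7, array([ 0.4597, -0.1405]), (13, 0), np.float64(-179.32266374855865))
    (7, array([ 0.411 , -0.1433]), (13, 0), np.float64(-179.34208587918334))Traceback (most recent call last):
  File "<stdin>", line 7, in <module>
  File "h.py", line 9, in topl
    o,d=ray(n,uv);return o+d*(z-o[2])/d[2]
        ~~~^^^^^^
  File "h.py", line 6, in ray
    c=get_calibration(n);K=np.array(c['camera_matrix']);P=np.array(c['pose'])
ValueError: time passes only in moves, steps and waits
```

```bash
python3 - <<'E'
s=open('h.py').read()
s=s.replace("def ray(n,uv):\n    c=get_calibration(n)","CC={}\ndef cal(n):\n    if n not in CC: CC[n]=get_calibration(n)\n    return CC[n]\ndef ray(n,uv):\n    c=cal(n)").replace("def proj(n,X):\n    c=get_calibration(n)","def proj(n,X):\n    c=cal(n)")
s=s.replace("ztop,im=None):","ztop,im=None,k=0):").replace("r[0]['pixels'].astype","r[k]['pixels'].astype").replace("r[0]['score'],out","r[k]['score'],out")
open('h.py','w').write(s)
E
python3 - <<'E'
from h import *
im=grab_frame('top')
for k in range(2):
    r=bracket('top','long',.041,im,k);
    print(r[0],r[2]);[print('   ',o) for o in r[1]]
    if abs(r[2][0][1])<80:break
r=regions_of('top','rail')
for x in r[:2]:
    m=x['pixels'];pts=np.array([topl('top',(u,v),.045)[:2] for v,u in zip(*np.where(m))])
    print('rail',x['score'],m.sum(),cv2.minAreaRect((pts*1000).astype(np.float32)), pts.mean(0))
save('wrist','w1.png')
print([[(r['point'],r['score']) for r in recognise(*a)[:2]] for a in (('top','probe'),('wrist','probe'),('top','dial_grip'))])
E
```

```text
0.71 ((426.6307373046875, -27.44359588623047), (51.85193634033203, 151.46615600585938), 73.21510314941406)
    (144, array([ 0.4357, -0.0301]), (6, 114), np.float64(163.02611271378052))
    (35, array([ 0.3685, -0.0099]), (13, 11), np.float64(168.36449434271165))
rail 0.91 3880 ((624.9773559570312, -83.45057678222656), (427.2299499511719, 89.56939697265625), 89.23955535888672) [ 0.6268 -0.0825]
[[([0.4455, -0.3285, 0.1246], 0.7)], [], [([0.5088, 0.3399, 0.0747], 0.86)]]
```

```bash
cat >> h.py <<'E'
import json
def pose():
    s=state();w,x,y,z=s['tool_rot']
    return np.array(s['tool_pos']),np.degrees(np.arctan2(2*(x*y+w*z),1-2*(y*y+z*z)))
def plan(segs,p=None,a=None,dec=3):
    """segs: (x,y,z,yaw_deg(tool x dir),hand,maxstep[m]) ; prints rows batched by 8. tool z down."""
    if p is None: p,a=pose()
    p=np.array(p,float);rows=[]
    for x,y,z,A,hand,st in segs:
        T=np.array([x,y,z]); da=(A-a)
        n=max(1,int(np.ceil(max(np.linalg.norm(T-p)/st,abs(da)/5.6))))
        for i in range(n):
            k=n-i; d=(T-p)/k; tw=np.clip(np.round(-np.radians(A-a)/k/.1,3),-1,1)
            c,s_=np.cos(np.radians(a)),np.sin(np.radians(a))
            t=np.round(np.array([c*d[0]+s_*d[1], s_*d[0]-c*d[1], -d[2]])/.1,dec)
            rows.append((t.tolist(),float(tw),hand))
            t=t*.1;p=p+np.array([c*t[0]+s_*t[1], s_*t[0]-c*t[1], -t[2]]);a=a-np.degrees(tw*.1)
    for i in range(0,len(rows),8):
        print('--');[print('T%s tw%s h%s'%r) for r in rows[i:i+8]]
    return p,a
E
python3 - <<'E'
from h import *
print(pose())
plan([(.40,.10,.2,19.6,1,.046)])
E
```

```text
(array([ 0.2807, -0.5584,  0.2533]), np.float64(26.686068255411797))
--
T[0.268, -0.356, 0.036] tw0.082 h1
T[0.265, -0.359, 0.036] tw0.082 h1
T[0.262, -0.361, 0.035] tw0.083 h1
T[0.259, -0.363, 0.036] tw0.082 h1
T[0.256, -0.365, 0.035] tw0.083 h1
T[0.253, -0.367, 0.036] tw0.082 h1
T[0.25, -0.369, 0.035] tw0.083 h1
T[0.247, -0.371, 0.036] tw0.082 h1
--
T[0.244, -0.373, 0.035] tw0.083 h1
T[0.241, -0.376, 0.036] tw0.082 h1
T[0.238, -0.377, 0.035] tw0.083 h1
T[0.235, -0.38, 0.036] tw0.082 h1
T[0.232, -0.381, 0.035] tw0.083 h1
T[0.229, -0.383, 0.036] tw0.082 h1
T[0.227, -0.386, 0.035] tw0.083 h1
```

Call:
apply_moves([
  {"translation":[0.27,-0.36,0.036],"twist":0.08,"hand":1},
  {"translation":[0.265,-0.36,0.036],"twist":0.08,"hand":1},
  {"translation":[0.26,-0.36,0.036],"twist":0.08,"hand":1},
  {"translation":[0.26,-0.36,0.036],"twist":0.08,"hand":1},
  {"translation":[0.255,-0.365,0.036],"twist":0.08,"hand":1},
  {"translation":[0.25,-0.365,0.036],"twist":0.08,"hand":1},
  {"translation":[0.25,-0.37,0.036],"twist":0.08,"hand":1},
  {"translation":[0.25,-0.37,0.036],"twist":0.08,"hand":1},
])

```text
time: 2.2
tool_pos: [0.3439, -0.2058, 0.2245]
tool_rot: [0.0, 0.98, 0.199, 0.0]
contact_force: [1.5, -0.4, 0.2]
gripper_width: 1.002
grasp_force: 0.0
```

Call:
apply_moves([
  {"translation":[0.245,-0.37,0.036],"twist":0.08,"hand":1},
  {"translation":[0.24,-0.375,0.036],"twist":0.08,"hand":1},
  {"translation":[0.24,-0.38,0.036],"twist":0.08,"hand":1},
  {"translation":[0.235,-0.38,0.036],"twist":0.08,"hand":1},
  {"translation":[0.23,-0.38,0.036],"twist":0.08,"hand":1},
  {"translation":[0.23,-0.38,0.036],"twist":0.08,"hand":1},
  {"translation":[0.23,-0.38,0.036],"twist":0.08,"hand":1},
  {"translation":[0,0,0],"twist":0,"hand":1},
])

```text
time: 3.0
tool_pos: [0.3993, 0.1035, 0.199]
tool_rot: [-0.001, 0.984, 0.176, -0.0]
contact_force: [0.1, -0.9, -0.2]
gripper_width: 0.998
grasp_force: 0.0
```

```bash
cat >> h.py <<'E'
def centre(cam,q,ztop,im=None,k=0,v=1):
    r=bracket(cam,q,ztop,im,k)
    if r is None or len(r[1])<1: print(q,'none');return
    if v:
        print(q,r[0],'rect',np.round(np.hstack([r[2][0],r[2][1],r[2][2]]),1));[print('   ',o) for o in r[1][:3]]
    b=max(r[1],key=lambda o:max(o[2])); hs=[o for o in r[1] if 8<=max(o[2])<=18 and min(o[2])>6 and np.linalg.norm(o[1]-b[1])>.03]
    if not hs: print('no hole');return
    h=hs[0][1]; d=b[1]-h; y=np.radians(b[3]); u=np.array([np.cos(y),np.sin(y)]); u=u if u@d>0 else -u
    c=b[1]-.009*u; print(q,'CENTRE',c,'yaw',np.degrees(np.arctan2(u[1],u[0])))
    return c,u
E
python3 - <<'E'
from h import *
print(pose())
im=save('wrist','w2.png')
for q in DIM: centre('wrist',q,.041,im)
E
```

```text
(array([0.3993, 0.1035, 0.199 ]), np.float64(20.25929052386985))
long 0.59 rect [430.4 -23.4  66.7 149.3  72.9]
    (2869, array([ 0.4404, -0.0014]), (16, 144), np.float64(162.8018877391163))
    (1057, array([ 0.4382, -0.0357]), (8, 115), np.float64(162.85901292692657))
    (11, array([ 0.3685, -0.008 ]), (8, 1), np.float64(-173.15349573523633))
no hole
medium 0.97 rect [446.6 106.4 120.3  51.2  20.1]
    (832, array([0.4544, 0.1091]), (81, 7), np.float64(-160.1961207245298))
    (229, array([0.4032, 0.0907]), (14, 13), np.float64(-145.3601512964792))
medium CENTRE [0.446  0.1061] yaw 19.803879275470198
short 0.89 rect [ 442.4 -155.7   90.7   86.6    4. ]
    (135, array([ 0.4117, -0.1738]), (11, 12), np.float64(129.55238851805476))
no hole
```

View pics/w2.png

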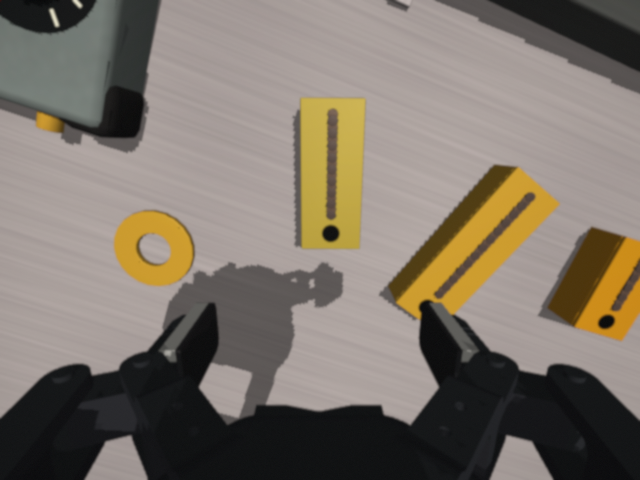

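The wrist view shows medium's bead running from (332,112) to (332,218) with its hole at (331,233). The wrist fit is clean, so I'll grasp it.

Run:
```python
from h import *
plan([(.4455,.107,.09,19.8,1,.046),(.4455,.107,.028,19.8,1,.03)])
```

```text
--
T[0.153, 0.025, 0.365] tw-0.002 h1
T[0.153, 0.025, 0.365] tw-0.002 h1
T[0.153, 0.026, 0.364] tw-0.003 h1
T[0.0, -0.0, 0.207] tw0.0 h1
T[0.0, -0.0, 0.207] tw0.0 h1
T[0.0, -0.0, 0.206] tw0.0 h1
```

Call:
apply_moves([
  {"translation":[0.153,0.025,0.365],"twist":0,"hand":1},
  {"translation":[0.153,0.025,0.365],"twist":0,"hand":1},
  {"translation":[0.153,0.025,0.365],"twist":0,"hand":1},
  {"translation":[0,0,0.207],"twist":0,"hand":1},
  {"translation":[0,0,0.207],"twist":0,"hand":1},
  {"translation":[0,0,0.207],"twist":0,"hand":1},
  {"translation":[0,0,0],"twist":0,"hand":0},
  {"translation":[0,0,0],"twist":0,"hand":0},
])

```text
time: 4.0
tool_pos: [0.4456, 0.1066, 0.028]
tool_rot: [0.0, 0.985, 0.171, -0.0]
contact_force: [-0.1, -0.2, 0.2]
gripper_width: 0.688
grasp_force: 0.0
```

Call:
apply_moves([
  {"translation":[0,0,0],"twist":0,"hand":0},
  {"translation":[0,0,0],"twist":0,"hand":0},
  {"translation":[0,0,0],"twist":0,"hand":0},
])

```text
time: 4.3
tool_pos: [0.4467, 0.1074, 0.0293]
tool_rot: [0.001, 0.985, 0.172, 0.001]
contact_force: [-0.9, -3.0, 4.8]
gripper_width: 0.578
grasp_force: 64.0
```

Run:
```python
from h import *
print(pose(),state()['joint_pos'])
plan([(.4455,.107,.14,19.8,0,.03),(.50,.05,.20,89.2,0,.046)])
```

```text
(array([0.4467, 0.1074, 0.0293]), np.float64(19.80234158904734)) [ 0.0743 -0.0868  2.1567 -0.0009  1.0687  1.2999]
--
T[-0.003, -0.0, -0.277] tw0.0 h0
T[-0.003, -0.0, -0.277] tw0.0 h0
T[-0.004, -0.0, -0.276] tw0.0 h0
T[-0.003, -0.0, -0.277] tw0.0 h0
T[0.025, 0.055, -0.046] tw-0.932 h0
T[0.019, 0.058, -0.046] tw-0.932 h0
T[0.014, 0.059, -0.046] tw-0.932 h0
T[0.008, 0.06, -0.046] tw-0.932 h0
--
T[0.003, 0.061, -0.046] tw-0.932 h0
T[-0.003, 0.061, -0.046] tw-0.932 h0
T[-0.009, 0.06, -0.046] tw-0.931 h0
T[-0.014, 0.059, -0.046] tw-0.932 h0
T[-0.019, 0.057, -0.046] tw-0.931 h0
T[-0.025, 0.055, -0.046] tw-0.932 h0
T[-0.03, 0.053, -0.047] tw-0.931 h0
T[-0.035, 0.05, -0.046] tw-0.932 h0
--
T[-0.038, 0.046, -0.047] tw-0.931 h0
```

Call:
apply_moves([
  {"translation":[0,0,-0.28],"twist":0,"hand":0},
  {"translation":[0,0,-0.28],"twist":0,"hand":0},
  {"translation":[0,0,-0.28],"twist":0,"hand":0},
  {"translation":[0,0,-0.28],"twist":0,"hand":0},
  {"translation":[0.025,0.055,-0.046],"twist":-0.932,"hand":0},
  {"translation":[0.02,0.06,-0.046],"twist":-0.932,"hand":0},
  {"translation":[0.015,0.06,-0.046],"twist":-0.932,"hand":0},
  {"translation":[0.01,0.06,-0.046],"twist":-0.932,"hand":0},
])

```text
time: 5.1
tool_pos: [0.4622, 0.0901, 0.1579]
tool_rot: [-0.0, 0.935, 0.354, -0.0]
contact_force: [-0.3, -0.2, -3.4]
gripper_width: 0.575
grasp_force: 63.8
```

Call:
apply_moves([
  {"translation":[0,0.06,-0.046],"twist":-0.932,"hand":0},
  {"translation":[-0.05,0.06,-0.046],"twist":-0.932,"hand":0},
  {"translation":[-0.1,0.06,-0.046],"twist":-0.932,"hand":0},
  {"translation":[-0.1,0.06,-0.046],"twist":-0.932,"hand":0},
  {"translation":[-0.1,0.06,-0.046],"twist":-0.932,"hand":0},
  {"translation":[-0.1,0.06,-0.046],"twist":-0.932,"hand":0},
  {"translation":[-0.1,0.06,-0.046],"twist":-0.932,"hand":0},
  {"translation":[-0.1,0.06,-0.046],"twist":-0.932,"hand":0},
])

```text
time: 5.9
tool_pos: [0.4744, 0.0089, 0.1946]
tool_rot: [-0.0, 0.742, 0.67, -0.0]
contact_force: [0.9, -0.2, -2.8]
gripper_width: 0.574
grasp_force: 63.7
```

Call:
apply_moves([
  {"translation":[-0.1,0.06,-0.046],"twist":-0.932,"hand":0},
  {"translation":[0,0,0],"twist":0,"hand":0},
])

```text
time: 6.1
tool_pos: [0.4802, -0.0022, 0.1999]
tool_rot: [0.0, 0.712, 0.702, 0.0]
contact_force: [0.4, 0.6, -2.7]
gripper_width: 0.576
grasp_force: 63.7
```

Run:
```python
from h import *
print(pose(),state()['gripper_width'],state()['grasp_force'])
im=save('wrist','w3.png')
r=regions_of('wrist','rail')
for x in r[:2]:
    m=x['pixels'];vs,us=np.where(m);print(x['score'],m.sum())
    np.save('railmask.npy',m)
    pts=np.array([topl('wrist',(u,v),.045)[:2] for v,u in zip(vs,us)])
    print(cv2.minAreaRect((pts*1000).astype(np.float32)))
```

```text
(array([ 0.4802, -0.0022,  0.1999]), np.float64(89.14329162595203)) 0.5761580499013919 63.65144044160843
0.9 20919
((610.5531616210938, -64.45826721191406), (388.4827575683594, 79.19691467285156), 89.05265808105469)
```

View pics/w3.png

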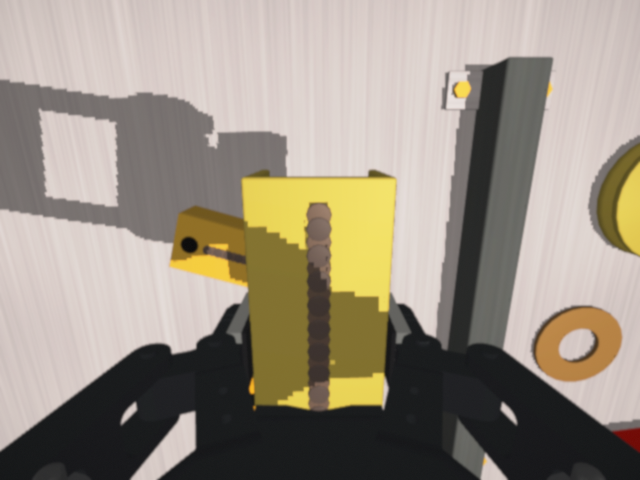

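The held bracket sits square in the fingers. The rail's top face lies between the edges (508,58)→(470,350) and (551,58)→(505,350), so I'll extract those edges precisely.

```bash
cat > rl.py <<'E'
from h import *
def rail(cam,im,lo,hi,horizontal=False):
    pass
im=cv2.imread('pics/w3.png');g=cv2.GaussianBlur(cv2.cvtColor(im,cv2.COLOR_BGR2GRAY),(3,3),0).astype(float)
L=[];R=[]
for v in range(75,330,3):
    e1=508-(v-58)*38/292;e2=551-(v-58)*46/292
    for e,o in((e1,L),(e2,R)):
        u0=int(e)-9;d=np.diff(g[v,u0:u0+19]);i=np.argmax(d);o.append(topl('wrist',(u0+i+.5,v),.045)[:2] if d[i]>8 else (np.nan,np.nan))
for o in(L,R):
    o=np.array(o);o=o[~np.isnan(o[:,0])];k=np.polyfit(o[:,1],o[:,0],1);r=o[:,0]-np.polyval(k,o[:,1]);ok=abs(r-np.median(r))<.002;k=np.polyfit(o[ok,1],o[ok,0],1)
    print(len(o),ok.sum(),'x at y=.05,-.1,-.235:',np.polyval(k,[.05,-.1,-.235]),'slope deg',np.degrees(np.arctan(k[0])),o[:,1].min(),o[:,1].max())
print(topl('wrist',(529,58),.045))
E
python3 rl.py
```

```text
85 85 x at y=.05,-.1,-.235: [0.6156 0.6134 0.6114] slope deg 0.8414684195942548 -0.08797402366685082 0.11784576584317932
85 85 x at y=.05,-.1,-.235: [0.6484 0.6461 0.6442] slope deg 0.843014641320933 -0.08842636445884532 0.1173958453416124
[0.6323 0.1288 0.045 ]
```

Run:
```python
from h import *
p,a=plan([(.632,.05,.13,89.16,0,.046)])
plan([(.632,.05,.09,89.16,0,.03),(.632,.05,.04,89.16,0,.009)],p,a)
```

```text
--
T[0.134, 0.379, 0.173] tw-0.002 h0
T[0.134, 0.38, 0.173] tw-0.003 h0
T[0.133, 0.379, 0.172] tw-0.002 h0
T[0.133, 0.38, 0.173] tw-0.003 h0
--
T[0.0, -0.0, 0.2] tw0.0 h0
T[0.0, -0.0, 0.2] tw0.0 h0
T[0.0, -0.0, 0.083] tw0.0 h0
T[0.0, -0.0, 0.083] tw0.0 h0
T[0.0, -0.0, 0.083] tw0.0 h0
T[0.0, -0.0, 0.084] tw0.0 h0
T[0.0, -0.0, 0.083] tw0.0 h0
T[0.0, -0.0, 0.084] tw0.0 h0
```

Call:
apply_moves([
  {"translation":[0.134,0.38,0.173],"twist":0,"hand":0},
  {"translation":[0.134,0.38,0.173],"twist":0,"hand":0},
  {"translation":[0.133,0.38,0.173],"twist":0,"hand":0},
  {"translation":[0.133,0.38,0.173],"twist":0,"hand":0},
  {"translation":[0,0,0.2],"twist":0,"hand":0},
  {"translation":[0,0,0.2],"twist":0,"hand":0},
  {"translation":[0,0,0],"twist":0,"hand":0},
])

```text
time: 6.9
tool_pos: [0.6292, 0.0511, 0.0854]
tool_rot: [-0.003, 0.712, 0.702, -0.003]
contact_force: [-0.8, 0.5, -2.7]
gripper_width: 0.578
grasp_force: 63.9
```

Call:
apply_moves([
  {"translation":[0,0,0.08],"twist":0,"hand":0},
  {"translation":[0,0,0.08],"twist":0,"hand":0},
])

```text
time: 7.1
tool_pos: [0.6333, 0.0502, 0.0755]
tool_rot: [0.001, 0.712, 0.702, 0.001]
contact_force: [0.2, -0.0, -2.6]
gripper_width: 0.577
grasp_force: 64.1
```

Call:
apply_moves([
  {"translation":[0,-0.01,0.07],"twist":0,"hand":0},
  {"translation":[0,0,0.08],"twist":0,"hand":0},
  {"translation":[0,0,0.08],"twist":0,"hand":0},
  {"translation":[0,0,0.08],"twist":0,"hand":0},
  {"translation":[0,0,0.05],"twist":0,"hand":0},
  {"translation":[0,0,0],"twist":0,"hand":0},
])

```text
time: 7.7
tool_pos: [0.6319, 0.05, 0.0384]
tool_rot: [0.0, 0.712, 0.702, 0.0]
contact_force: [-0.1, 0.9, -1.9]
gripper_width: 0.572
grasp_force: 64.2
```

Run:
```python
from h import *
plan([(.6319,.05,.2,89.2,1,.04),(.475,-.042,.2,163,1,.045)],[.6319,.05,.0375],89.2)
```

```text
--
T[0.0, 0.0, -0.325] tw-0.0 h1
T[0.0, 0.0, -0.325] tw-0.0 h1
T[0.0, 0.0, -0.325] tw-0.0 h1
T[0.0, 0.0, -0.325] tw-0.0 h1
T[0.0, 0.0, -0.325] tw-0.0 h1
T[-0.067, -0.111, -0.0] tw-0.92 h1
T[-0.057, -0.117, -0.0] tw-0.92 h1
T[-0.046, -0.122, -0.0] tw-0.92 h1
--
T[-0.034, -0.125, -0.0] tw-0.92 h1
T[-0.023, -0.128, -0.0] tw-0.92 h1
T[-0.011, -0.129, -0.0] tw-0.92 h1
T[0.001, -0.13, -0.0] tw-0.92 h1
T[0.013, -0.129, -0.0] tw-0.92 h1
T[0.025, -0.128, -0.0] tw-0.92 h1
T[0.036, -0.125, -0.0] tw-0.92 h1
T[0.048, -0.121, -0.0] tw-0.92 h1
--
T[0.058, -0.116, -0.0] tw-0.92 h1
T[0.069, -0.11, -0.0] tw-0.92 h1
T[0.079, -0.103, -0.0] tw-0.921 h1
```

Call:
apply_moves([
  {"translation":[0,0,0.01],"twist":0,"hand":0},
  {"translation":[0,0,0],"twist":0,"hand":1},
  {"translation":[0,0,0],"twist":0,"hand":1},
  {"translation":[0,0,0],"twist":0,"hand":1},
  {"translation":[0,0,0],"twist":0,"hand":1},
])

```text
time: 8.2
tool_pos: [0.6317, 0.05, 0.0374]
tool_rot: [0.0, 0.712, 0.702, 0.0]
contact_force: [-0.7, 0.2, 0.2]
gripper_width: 1.001
grasp_force: 0.0
```

Call:
apply_moves([
  {"translation":[0,0,-0.32],"twist":0,"hand":1},
  {"translation":[0,0,-0.32],"twist":0,"hand":1},
  {"translation":[0,0,-0.32],"twist":0,"hand":1},
  {"translation":[0,0,-0.32],"twist":0,"hand":1},
  {"translation":[0,0,-0.32],"twist":0,"hand":1},
  {"translation":[-0.067,-0.11,0],"twist":-0.92,"hand":1},
  {"translation":[-0.057,-0.117,0],"twist":-0.92,"hand":1},
  {"translation":[-0.046,-0.122,0],"twist":-0.92,"hand":1},
])

```text
time: 9.0
tool_pos: [0.5978, 0.0301, 0.1977]
tool_rot: [0.0, 0.607, 0.795, 0.0]
contact_force: [-0.0, 0.8, 0.1]
gripper_width: 1.004
grasp_force: 0.0
```

Call:
apply_moves([
  {"translation":[-0.034,-0.125,0],"twist":-0.92,"hand":1},
  {"translation":[-0.023,-0.128,0],"twist":-0.92,"hand":1},
  {"translation":[-0.011,-0.129,0],"twist":-0.92,"hand":1},
  {"translation":[0,-0.13,0],"twist":-0.92,"hand":1},
  {"translation":[0.013,-0.129,0],"twist":-0.92,"hand":1},
  {"translation":[0.025,-0.128,0],"twist":-0.92,"hand":1},
  {"translation":[0.036,-0.125,0],"twist":-0.92,"hand":1},
  {"translation":[0.048,-0.121,0],"twist":-0.92,"hand":1},
])

```text
time: 9.8
tool_pos: [0.5079, -0.0227, 0.1973]
tool_rot: [0.0, 0.28, 0.96, -0.0]
contact_force: [-0.2, -0.4, 0.0]
gripper_width: 0.999
grasp_force: 0.0
```

Call:
apply_moves([
  {"translation":[0.058,-0.116,0],"twist":-0.92,"hand":1},
  {"translation":[0.069,-0.11,0],"twist":-0.92,"hand":1},
  {"translation":[0.08,-0.103,0],"twist":-0.92,"hand":1},
  {"translation":[0,0,0],"twist":0,"hand":1},
])

```text
time: 10.2
tool_pos: [0.474, -0.0425, 0.1972]
tool_rot: [0.0, 0.148, 0.989, -0.0]
contact_force: [0.3, -1.1, 0.1]
gripper_width: 0.997
grasp_force: 0.0
```

Run:
```python
from h import *
print(pose())
im=save('wrist','w4.png'); it=save('top','t4.png')
for q in ('long','short'): centre('wrist',q,.041,im)
for q,z in (('medium',.05),('short',.041)): centre('top',q,z,it)
```

```text
(array([ 0.474 , -0.0425,  0.1972]), np.float64(162.9512074830104))
long 0.63 rect [428.3 -27.5  50.6 148.7  73.6]
    (524, array([ 0.4037, -0.0199]), (6, 45), np.float64(163.50748123186452))
    (321, array([ 0.3703, -0.0099]), (13, 14), np.float64(144.1685432729406))
long CENTRE [ 0.395  -0.0173] yaw -16.492518768135486
short 0.83 rect [ 443.8 -158.8   89.5   64.9    3.3]
    (1595, array([ 0.4389, -0.135 ]), (85, 14), np.float64(-176.90337099861577))
    (489, array([ 0.4524, -0.1666]), (55, 8), np.float64(-176.7711453260058))
    (244, array([ 0.4137, -0.1687]), (14, 14), np.float64(-135.53539867501343))
short CENTRE [ 0.4299 -0.1354] yaw 3.0966290013842244
medium 0.95 rect [627.2  51.9 121.5  56.3  89.2]
    (124, array([0.6304, 0.0609]), (82, 8), np.float64(88.702480740918))
    (92, array([0.6037, 0.0503]), (109, 4), np.float64(88.98074475291958))
    (31, array([0.6302, 0.0064]), (12, 14), np.float64(128.22943428084636))
medium CENTRE [0.6035 0.0413] yaw 88.98074475291958
short 0.72 rect [ 442.8 -165.    89.7   52.5    3.3]
    (69, array([ 0.4518, -0.167 ]), (53, 7), np.float64(-176.28766245215658))
    (34, array([ 0.4122, -0.169 ]), (13, 11), np.float64(177.37100203106453))
    (8, array([ 0.4586, -0.1405]), (16, 0), np.float64(-179.32266374855863))
short CENTRE [ 0.4429 -0.1676] yaw 3.712337547843429
```

View pics/w4.png

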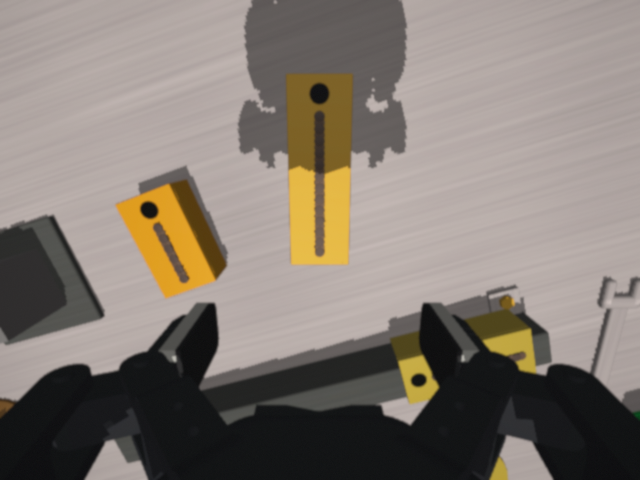

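Medium sits astride the rail at (460,360). Long's bead runs from (320,115) to (320,255) with its hole at (319,93), and its mask rectangle gives the centre (0.428,-0.0275).

Run:
```python
from h import *
p,a=plan([(.428,-.0275,.09,163.2,1,.046),(.428,-.0275,.028,163.2,1,.03)])
print('lift')
p,a=plan([(.428,-.0275,.14,163.2,0,.03),(.6298,-.10,.14,89.16,0,.046),(.6298,-.10,.09,89.16,0,.03)],p,a)
```

```text
--
T[0.164, 0.0, 0.358] tw-0.011 h1
T[0.164, 0.0, 0.358] tw-0.011 h1
T[0.165, 0.001, 0.357] tw-0.012 h1
T[-0.0, -0.0, 0.207] tw0.0 h1
T[-0.0, -0.0, 0.207] tw0.0 h1
T[-0.0, -0.0, 0.206] tw0.0 h1
lift
--
T[-0.0, -0.0, -0.28] tw0.0 h0
T[-0.0, -0.0, -0.28] tw0.0 h0
T[-0.0, -0.0, -0.28] tw0.0 h0
T[-0.0, -0.0, -0.28] tw0.0 h0
T[-0.153, -0.008, 0.0] tw0.923 h0
T[-0.153, 0.006, 0.0] tw0.923 h0
T[-0.152, 0.02, 0.0] tw0.923 h0
T[-0.149, 0.034, 0.0] tw0.923 h0
--
T[-0.146, 0.048, 0.0] tw0.923 h0
T[-0.14, 0.061, 0.0] tw0.923 h0
T[-0.134, 0.074, 0.0] tw0.923 h0
T[-0.127, 0.086, 0.0] tw0.923 h0
T[-0.119, 0.097, 0.0] tw0.923 h0
T[-0.109, 0.108, 0.0] tw0.923 h0
T[-0.099, 0.117, 0.0] tw0.923 h0
T[-0.087, 0.126, 0.0] tw0.923 h0
--
T[-0.075, 0.133, 0.0] tw0.923 h0
T[-0.063, 0.139, 0.0] tw0.924 h0
T[-0.0, 0.0, 0.25] tw-0.0 h0
T[-0.0, 0.0, 0.25] tw-0.0 h0
```

Call:
apply_moves([
  {"translation":[0.164,0,0.358],"twist":-0.011,"hand":1},
  {"translation":[0.164,0,0.358],"twist":-0.011,"hand":1},
  {"translation":[0.165,0,0.357],"twist":-0.011,"hand":1},
  {"translation":[0,0,0.207],"twist":0,"hand":1},
  {"translation":[0,0,0.207],"twist":0,"hand":1},
  {"translation":[0,0,0.206],"twist":0,"hand":1},
  {"translation":[0,0,0],"twist":0,"hand":0},
  {"translation":[0,0,0],"twist":0,"hand":0},
])

```text
time: 11.3
tool_pos: [0.4277, -0.0276, 0.0281]
tool_rot: [-0.0, 0.146, 0.989, 0.0]
contact_force: [-0.9, -1.4, 0.8]
gripper_width: 0.689
grasp_force: 0.0
```

Call:
apply_moves([
  {"translation":[0,0,0],"twist":0,"hand":0},
  {"translation":[0,0,0],"twist":0,"hand":0},
  {"translation":[0,0,0],"twist":0,"hand":0},
])

```text
time: 11.6
tool_pos: [0.4287, -0.028, 0.0293]
tool_rot: [0.001, 0.146, 0.989, -0.0]
contact_force: [0.6, 0.1, 2.0]
gripper_width: 0.577
grasp_force: 64.2
```

Call:
apply_moves([
  {"translation":[0,0,-0.28],"twist":0,"hand":0},
  {"translation":[0,0,-0.28],"twist":0,"hand":0},
  {"translation":[0,0,-0.28],"twist":0,"hand":0},
  {"translation":[0,0,-0.28],"twist":0,"hand":0},
  {"translation":[-0.153,-0.008,0],"twist":0.923,"hand":0},
  {"translation":[-0.153,0.006,0],"twist":0.923,"hand":0},
  {"translation":[-0.152,0.02,0],"twist":0.923,"hand":0},
  {"translation":[-0.149,0.034,0],"twist":0.923,"hand":0},
])

```text
time: 12.4
tool_pos: [0.4849, -0.0485, 0.1392]
tool_rot: [-0.001, 0.327, 0.945, -0.0]
contact_force: [0.1, 0.4, -4.0]
gripper_width: 0.578
grasp_force: 64.7
```

Call:
apply_moves([
  {"translation":[-0.146,0.048,0],"twist":0.923,"hand":0},
  {"translation":[-0.14,0.061,0],"twist":0.923,"hand":0},
  {"translation":[-0.134,0.074,0],"twist":0.923,"hand":0},
  {"translation":[-0.127,0.086,0],"twist":0.923,"hand":0},
  {"translation":[-0.119,0.097,0],"twist":0.923,"hand":0},
  {"translation":[-0.109,0.108,0],"twist":0.923,"hand":0},
  {"translation":[-0.099,0.117,0],"twist":0.923,"hand":0},
  {"translation":[-0.087,0.126,0],"twist":0.923,"hand":0},
])

```text
time: 13.2
tool_pos: [0.6003, -0.0898, 0.1388]
tool_rot: [-0.001, 0.646, 0.763, -0.0]
contact_force: [0.4, 0.1, -4.5]
gripper_width: 0.577
grasp_force: 64.5
```

Call:
apply_moves([
  {"translation":[-0.075,0.133,0],"twist":0.923,"hand":0},
  {"translation":[-0.063,0.139,0],"twist":0.924,"hand":0},
  {"translation":[0,0,0.25],"twist":0,"hand":0},
  {"translation":[0,0,0.2],"twist":0,"hand":0},
  {"translation":[0,0,0],"twist":0,"hand":0},
  {"translation":[0,0,0],"twist":0,"hand":0},
])

```text
time: 13.8
tool_pos: [0.6284, -0.0999, 0.094]
tool_rot: [-0.001, 0.712, 0.702, -0.001]
contact_force: [0.1, -0.3, -4.3]
gripper_width: 0.577
grasp_force: 64.4
```

Run:
```python
from h import *
print(pose())
plan([(.6298,-.10,.038,89.16,0,.009)])
```

```text
(array([ 0.6284, -0.0999,  0.094 ]), np.float64(89.17572610006866))
--
T[-0.0, 0.002, 0.08] tw0.0 h0
T[-0.0, 0.002, 0.08] tw0.0 h0
T[-0.0, 0.002, 0.08] tw0.001 h0
T[-0.0, 0.002, 0.08] tw0.0 h0
T[-0.0, 0.002, 0.08] tw0.001 h0
T[-0.0, 0.002, 0.08] tw0.0 h0
T[-0.0, 0.002, 0.08] tw0.001 h0
```

Call:
apply_moves([
  {"translation":[0,0.012,0.08],"twist":0,"hand":0},
  {"translation":[0,0,0.08],"twist":0,"hand":0},
  {"translation":[0,0,0.08],"twist":0,"hand":0},
  {"translation":[0,0,0.08],"twist":0,"hand":0},
])

```text
time: 14.2
tool_pos: [0.6305, -0.1002, 0.0625]
tool_rot: [0.0, 0.712, 0.702, 0.0]
contact_force: [0.3, 0.0, -5.3]
gripper_width: 0.575
grasp_force: 64.8
```

Call:
apply_moves([
  {"translation":[0,0,0.08],"twist":0,"hand":0},
  {"translation":[0,0,0.08],"twist":0,"hand":0},
  {"translation":[0,0,0.08],"twist":0,"hand":0},
  {"translation":[0,0,0],"twist":0,"hand":0},
])

```text
time: 14.6
tool_pos: [0.6307, -0.1003, 0.0386]
tool_rot: [-0.0, 0.712, 0.702, -0.0]
contact_force: [0.5, 1.0, -3.9]
gripper_width: 0.58
grasp_force: 65.0
```

Call:
apply_moves([
  {"translation":[0,0,0.01],"twist":0,"hand":0},
  {"translation":[0,0,0],"twist":0,"hand":1},
  {"translation":[0,0,0],"twist":0,"hand":1},
  {"translation":[0,0,0],"twist":0,"hand":1},
  {"translation":[0,0,0],"twist":0,"hand":1},
])

```text
time: 15.1
tool_pos: [0.631, -0.1003, 0.0386]
tool_rot: [0.0, 0.712, 0.702, 0.0]
contact_force: [-0.7, -0.2, -0.4]
gripper_width: 0.999
grasp_force: 0.0
```

Run:
```python
from h import *
it=save('top','t5.png')
r=bracket('top','short',.041,it);print(r[1][:2],r[2])
print(pose())
plan([(.6307,-.1003,.15,89.2,1,.04),(.4434,-.1671,.15,3.2,1,.046),(.4434,-.1671,.1,3.2,1,.03)])
```

```text
[(69, array([ 0.4518, -0.167 ]), (53, 7), np.float64(-176.28766245215658)), (34, array([ 0.4122, -0.169 ]), (13, 11), np.float64(177.37100203106453))] ((442.6971435546875, -165.05120849609375), (89.7188949584961, 52.43800735473633), 3.2096896171569824)
(array([ 0.6308, -0.1003,  0.0383]), np.float64(89.17879178144564))
--
T[0.0, -0.0, -0.372] tw-0.001 h1
T[0.0, -0.0, -0.372] tw-0.001 h1
T[0.0, -0.001, -0.373] tw-0.002 h1
T[-0.043, -0.116, 0.0] tw0.938 h1
T[-0.054, -0.112, 0.0] tw0.938 h1
T[-0.064, -0.106, 0.0] tw0.938 h1
T[-0.074, -0.1, 0.0] tw0.938 h1
T[-0.083, -0.092, 0.0] tw0.938 h1
--
T[-0.091, -0.084, 0.0] tw0.938 h1
T[-0.099, -0.075, 0.0] tw0.938 h1
T[-0.106, -0.066, 0.0] tw0.938 h1
T[-0.111, -0.056, 0.0] tw0.938 h1
T[-0.116, -0.045, 0.0] tw0.938 h1
T[-0.12, -0.034, 0.0] tw0.938 h1
T[-0.122, -0.023, 0.0] tw0.938 h1
T[-0.124, -0.011, 0.0] tw0.939 h1
--
T[-0.124, 0.001, 0.0] tw0.938 h1
T[-0.124, 0.012, 0.0] tw0.939 h1
T[-0.122, 0.024, 0.0] tw0.938 h1
T[-0.0, 0.0, 0.25] tw0.0 h1
T[-0.0, 0.0, 0.25] tw0.0 h1
```

Call:
apply_moves([
  {"translation":[0,0,-0.37],"twist":0,"hand":1},
  {"translation":[0,0,-0.37],"twist":0,"hand":1},
  {"translation":[0,0,-0.37],"twist":0,"hand":1},
  {"translation":[-0.043,-0.116,0],"twist":0.938,"hand":1},
  {"translation":[-0.054,-0.112,0],"twist":0.938,"hand":1},
  {"translation":[-0.064,-0.106,0],"twist":0.938,"hand":1},
  {"translation":[-0.074,-0.1,0],"twist":0.938,"hand":1},
  {"translation":[-0.083,-0.092,0],"twist":0.938,"hand":1},
])

```text
time: 16.0
tool_pos: [0.5716, -0.1212, 0.1491]
tool_rot: [0.0, 0.857, 0.516, 0.0]
contact_force: [0.7, -0.7, 0.4]
gripper_width: 1.002
grasp_force: 0.0
```

Call:
apply_moves([
  {"translation":[-0.091,-0.084,0],"twist":0.938,"hand":1},
  {"translation":[-0.1,-0.075,0],"twist":0.938,"hand":1},
  {"translation":[-0.106,-0.066,0],"twist":0.938,"hand":1},
  {"translation":[-0.111,-0.056,0],"twist":0.938,"hand":1},
  {"translation":[-0.116,-0.045,0],"twist":0.938,"hand":1},
  {"translation":[-0.12,-0.034,0],"twist":0.938,"hand":1},
  {"translation":[-0.122,-0.023,0],"twist":0.938,"hand":1},
  {"translation":[-0.124,-0.011,0],"twist":0.938,"hand":1},
])

```text
time: 16.8
tool_pos: [0.4779, -0.1546, 0.1491]
tool_rot: [0.0, 0.986, 0.166, 0.0]
contact_force: [-0.0, 0.4, -0.0]
gripper_width: 1.0
grasp_force: 0.0
```

Call:
apply_moves([
  {"translation":[-0.124,0,0],"twist":0.938,"hand":1},
  {"translation":[-0.124,0.012,0],"twist":0.938,"hand":1},
  {"translation":[-0.122,0.024,0],"twist":0.938,"hand":1},
  {"translation":[0,0,0.25],"twist":0,"hand":1},
  {"translation":[0,0,0.25],"twist":0,"hand":1},
  {"translation":[0,0,0],"twist":0,"hand":1},
])

```text
time: 17.4
tool_pos: [0.4406, -0.1656, 0.0956]
tool_rot: [-0.002, 1.0, 0.028, -0.003]
contact_force: [-1.1, -0.2, -0.6]
gripper_width: 1.002
grasp_force: 0.0
```

Run:
```python
from h import *
im=save('wrist','w6.png')
r=bracket('wrist','short',.041,im);print(r[1][:3],r[2])
print(pose())
p,a=plan([(.4434,-.1671,.028,3.2,1,.03)])
print('lift')
plan([(.4434,-.1671,.14,3.2,0,.03),(.6278,-.237,.14,89.16,0,.046),(.6278,-.237,.09,89.16,0,.03)],p,a)
```

```text
[(3078, array([ 0.4136, -0.1706]), (28, 49), np.float64(89.9148986952886)), (1254, array([ 0.455, -0.169]), (56, 8), np.float64(-176.4844498989466)), (44, array([ 0.4934, -0.1864]), (3, 5), np.float64(78.0505885113576))] ((447.5067138671875, -169.36468505859375), (94.64575958251953, 50.79387664794922), 3.209912061691284)
(array([ 0.443 , -0.1668,  0.0991]), np.float64(3.187184447062854))
--
T[0.001, 0.001, 0.237] tw-0.001 h1
T[0.001, 0.001, 0.237] tw-0.001 h1
T[0.002, 0.001, 0.237] tw-0.0 h1
lift
--
T[-0.0, 0.0, -0.28] tw-0.0 h0
T[-0.0, 0.0, -0.28] tw-0.0 h0
T[-0.0, 0.0, -0.28] tw-0.0 h0
T[-0.0, 0.0, -0.28] tw-0.0 h0
T[0.113, 0.05, -0.0] tw-0.938 h0
T[0.107, 0.06, -0.0] tw-0.938 h0
T[0.101, 0.07, -0.0] tw-0.938 h0
T[0.094, 0.079, -0.0] tw-0.938 h0
--
T[0.086, 0.088, -0.0] tw-0.938 h0
T[0.078, 0.096, -0.0] tw-0.938 h0
T[0.069, 0.102, -0.0] tw-0.938 h0
T[0.059, 0.109, -0.0] tw-0.937 h0
T[0.048, 0.113, -0.0] tw-0.938 h0
T[0.037, 0.118, -0.0] tw-0.937 h0
T[0.026, 0.12, -0.0] tw-0.938 h0
T[0.015, 0.122, -0.0] tw-0.937 h0
--
T[0.003, 0.123, -0.0] tw-0.938 h0
T[-0.008, 0.123, -0.0] tw-0.937 h0
T[-0.02, 0.122, -0.0] tw-0.938 h0
T[-0.031, 0.12, -0.0] tw-0.937 h0
T[0.0, 0.0, 0.25] tw-0.0 h0
T[0.0, 0.0, 0.25] tw-0.0 h0
```

View pics/w6.png

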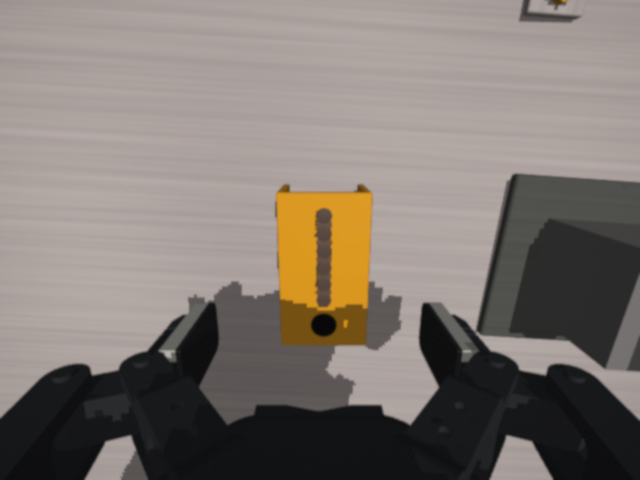

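Short lies between the fingers, with its bead at (323,210)–(323,305) and its hole at (323,325). I'll grasp it with a 1 mm correction.

Call:
apply_moves([
  {"translation":[0.006,0.005,0.237],"twist":0,"hand":1},
  {"translation":[0.006,0.005,0.237],"twist":0,"hand":1},
  {"translation":[0.006,0.005,0.237],"twist":0,"hand":1},
  {"translation":[0,0,0],"twist":0,"hand":0},
  {"translation":[0,0,0],"twist":0,"hand":0},
  {"translation":[0,0,0],"twist":0,"hand":0},
  {"translation":[0,0,0],"twist":0,"hand":0},
  {"translation":[0,0,0],"twist":0,"hand":0},
])

```text
time: 18.3
tool_pos: [0.4468, -0.1692, 0.0302]
tool_rot: [0.001, 1.0, 0.028, 0.002]
contact_force: [-0.1, 0.6, 6.6]
gripper_width: 0.577
grasp_force: 64.5
```

Call:
apply_moves([
  {"translation":[0,0,-0.28],"twist":0,"hand":0},
  {"translation":[0,0,-0.28],"twist":0,"hand":0},
  {"translation":[0,0,-0.28],"twist":0,"hand":0},
  {"translation":[0,0,-0.28],"twist":0,"hand":0},
  {"translation":[0.113,0.05,0],"twist":-0.938,"hand":0},
  {"translation":[0.107,0.06,0],"twist":-0.938,"hand":0},
  {"translation":[0.1,0.07,0],"twist":-0.938,"hand":0},
  {"translation":[0.094,0.079,0],"twist":-0.938,"hand":0},
])

```text
time: 19.1
tool_pos: [0.4908, -0.1856, 0.1395]
tool_rot: [-0.0, 0.976, 0.216, -0.0]
contact_force: [0.1, 0.1, -2.6]
gripper_width: 0.574
grasp_force: 63.9
```

Call:
apply_moves([
  {"translation":[0.086,0.088,0],"twist":-0.938,"hand":0},
  {"translation":[0.078,0.096,0],"twist":-0.938,"hand":0},
  {"translation":[0.069,0.102,0],"twist":-0.938,"hand":0},
  {"translation":[0.059,0.109,0],"twist":-0.938,"hand":0},
  {"translation":[0.048,0.113,0],"twist":-0.938,"hand":0},
  {"translation":[0.037,0.118,0],"twist":-0.938,"hand":0},
  {"translation":[0.026,0.12,0],"twist":-0.938,"hand":0},
  {"translation":[0.015,0.122,0],"twist":-0.938,"hand":0},
])

```text
time: 19.9
tool_pos: [0.5829, -0.2207, 0.1392]
tool_rot: [-0.001, 0.83, 0.558, -0.0]
contact_force: [-0.5, 0.2, -4.3]
gripper_width: 0.577
grasp_force: 63.8
```

Call:
apply_moves([
  {"translation":[0.003,0.123,0],"twist":-0.938,"hand":0},
  {"translation":[-0.008,0.123,0],"twist":-0.938,"hand":0},
  {"translation":[-0.02,0.122,0],"twist":-0.938,"hand":0},
  {"translation":[-0.031,0.12,0],"twist":-0.938,"hand":0},
  {"translation":[0,0,0.25],"twist":0,"hand":0},
  {"translation":[0,0,0.25],"twist":0,"hand":0},
  {"translation":[0,0,0],"twist":0,"hand":0},
  {"translation":[0,0,0],"twist":0,"hand":0},
])

```text
time: 20.7
tool_pos: [0.6285, -0.2379, 0.089]
tool_rot: [-0.001, 0.712, 0.702, -0.0]
contact_force: [-0.4, -0.3, -2.3]
gripper_width: 0.575
grasp_force: 63.5
```

Run:
```python
from h import *
print(pose())
plan([(.6280,-.237,.0375,89.16,0,.009)])
```

```text
(array([ 0.6285, -0.2379,  0.089 ]), np.float64(89.17821226757609))
--
T[0.001, -0.001, 0.086] tw0.001 h0
T[0.002, -0.001, 0.086] tw0.0 h0
T[0.001, -0.001, 0.086] tw0.001 h0
T[0.002, -0.001, 0.086] tw0.0 h0
T[0.001, -0.0, 0.085] tw0.001 h0
T[0.002, -0.001, 0.086] tw0.0 h0
```

Call:
apply_moves([
  {"translation":[0,0,0.086],"twist":0,"hand":0},
  {"translation":[0,0,0.086],"twist":0,"hand":0},
  {"translation":[0,0,0.086],"twist":0,"hand":0},
])

```text
time: 21.0
tool_pos: [0.6297, -0.2385, 0.0644]
tool_rot: [0.001, 0.712, 0.702, 0.0]
contact_force: [-0.4, 0.7, -2.9]
gripper_width: 0.577
grasp_force: 63.7
```

Call:
apply_moves([
  {"translation":[0,0,0.086],"twist":0,"hand":0},
  {"translation":[0,0,0.086],"twist":0,"hand":0},
  {"translation":[0,0,0.086],"twist":0,"hand":0},
  {"translation":[0,0,0],"twist":0,"hand":0},
])

```text
time: 21.4
tool_pos: [0.6297, -0.2385, 0.0392]
tool_rot: [-0.0, 0.712, 0.702, -0.0]
contact_force: [-2.7, 0.6, 2.5]
gripper_width: 0.579
grasp_force: 64.8
```

Call:
apply_moves([
  {"translation":[0,0,0],"twist":0,"hand":1},
  {"translation":[0,0,0],"twist":0,"hand":1},
  {"translation":[0,0,0],"twist":0,"hand":1},
  {"translation":[0,0,0],"twist":0,"hand":1},
  {"translation":[0,0,-0.38],"twist":0,"hand":1},
  {"translation":[0,0,-0.38],"twist":0,"hand":1},
  {"translation":[0,0,-0.38],"twist":0,"hand":1},
  {"translation":[0,0,-0.38],"twist":0,"hand":1},
])

```text
time: 22.2
tool_pos: [0.6292, -0.2382, 0.1917]
tool_rot: [0.0, 0.712, 0.702, 0.0]
contact_force: [0.4, -0.4, 0.2]
gripper_width: 1.0
grasp_force: 0.0
```

Run:
```python
from h import *
plan([(.507,.28,.22,89.2,1,.045)])
```

```text
--
T[0.43, -0.108, -0.024] tw-0.0 h1
T[0.43, -0.108, -0.024] tw-0.0 h1
T[0.43, -0.108, -0.023] tw-0.0 h1
T[0.43, -0.108, -0.024] tw-0.0 h1
T[0.431, -0.108, -0.023] tw-0.001 h1
T[0.43, -0.108, -0.024] tw-0.0 h1
T[0.431, -0.108, -0.023] tw-0.001 h1
T[0.43, -0.108, -0.024] tw-0.0 h1
--
T[0.431, -0.108, -0.023] tw-0.001 h1
T[0.43, -0.108, -0.024] tw-0.0 h1
T[0.431, -0.108, -0.023] tw-0.001 h1
T[0.43, -0.107, -0.024] tw-0.0 h1
```

Call:
apply_moves([
  {"translation":[0.43,-0.108,-0.024],"twist":0,"hand":1},
  {"translation":[0.43,-0.108,-0.024],"twist":0,"hand":1},
  {"translation":[0.43,-0.108,-0.024],"twist":0,"hand":1},
  {"translation":[0.43,-0.108,-0.024],"twist":0,"hand":1},
  {"translation":[0.43,-0.108,-0.024],"twist":0,"hand":1},
  {"translation":[0.43,-0.108,-0.024],"twist":0,"hand":1},
  {"translation":[0.43,-0.108,-0.024],"twist":0,"hand":1},
  {"translation":[0.43,-0.108,-0.024],"twist":0,"hand":1},
])

```text
time: 23.0
tool_pos: [0.5472, 0.1085, 0.2098]
tool_rot: [0.0, 0.712, 0.702, 0.0]
contact_force: [1.5, 1.0, -0.2]
gripper_width: 1.0
grasp_force: 0.0
```

Call:
apply_moves([
  {"translation":[0.43,-0.108,-0.024],"twist":0,"hand":1},
  {"translation":[0.43,-0.108,-0.024],"twist":0,"hand":1},
  {"translation":[0.43,-0.108,-0.024],"twist":0,"hand":1},
  {"translation":[0.43,-0.107,-0.024],"twist":0,"hand":1},
  {"translation":[0,0,0],"twist":0,"hand":1},
  {"translation":[0,0,0],"twist":0,"hand":1},
])

```text
time: 23.6
tool_pos: [0.5069, 0.2802, 0.2191]
tool_rot: [0.0, 0.711, 0.703, -0.0]
contact_force: [-0.0, 0.0, -0.3]
gripper_width: 0.998
grasp_force: 0.0
```

Run:
```python
from h import *
print(pose())
im=save('wrist','w7.png'); cal('wrist')
p=[r['point'] for r in recognise('wrist','dial_grip')[:1]];print(p)
u,v=proj('wrist',p[0]);print(u,v)
u,v=int(u),int(v)
c=im[max(0,v-100):v+100,max(0,u-130):u+130]
cv2.imwrite('pics/w7c.png',cv2.resize(c[:,:,::-1],None,fx=3,fy=3,interpolation=cv2.INTER_CUBIC));print(max(0,u-130),max(0,v-100))
it=save('top','t7.png')
for q in DIM:
    r=bracket('top',q,.05,it); print(q,r[0],[o[1:] for o in r[1][:3]],r[2])
```

```text
(array([0.5069, 0.2802, 0.2191]), np.float64(89.301940537261))
[[0.5079, 0.3419, 0.0696]]
319.1105541436782 157.45215050676575
189 57
long 0.89 [(array([ 0.6288, -0.1069]), (112, 8), np.float64(88.83553499731246)), (array([ 0.6023, -0.0968]), (139, 4), np.float64(89.05316548840463)), (array([ 0.6304, -0.0385]), (14, 11), np.float64(169.9449774173985))] ((625.980712890625, -98.53600311279297), (152.2104034423828, 56.308841705322266), 88.99410247802734)
medium 0.57 [(array([0.6304, 0.0609]), (82, 8), np.float64(88.702480740918)), (array([0.6033, 0.0551]), (114, 5), np.float64(89.56762766747768)), (array([0.6302, 0.0064]), (12, 14), np.float64(128.22943428084636))] ((626.924072265625, 52.048492431640625), (121.23988342285156, 56.92664337158203), 89.91970825195312)
short 0.83 [(array([ 0.628 , -0.2312]), (53, 8), np.float64(88.13269213345288)), (array([ 0.602 , -0.2314]), (78, 4), np.float64(90.13627544598742)), (array([ 0.6275, -0.2712]), (12, 14), np.float64(114.05325488220521))] ((624.98388671875, -238.7755126953125), (56.07304382324219, 87.36012268066406), 0.19144606590270996)
```

View pics/w7c.png

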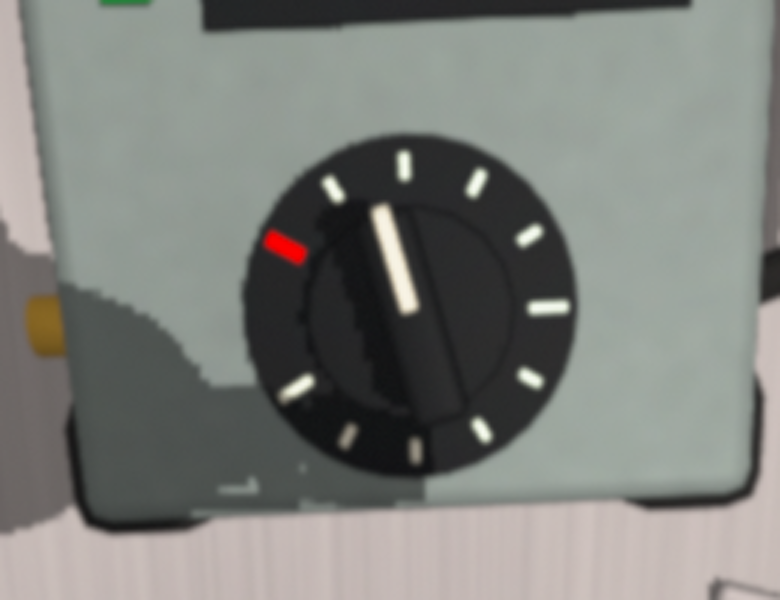

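View pics/t7.png

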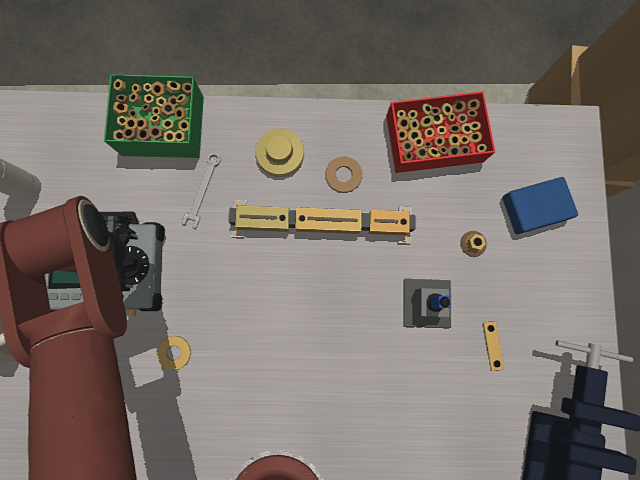

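All three brackets sit in a row on the rail around (325,219). In the dial crop, the pointer runs (410,308)→(380,208), the red tick is at (285,247), and the clockwise ticks start at (333,189). I'll compute the dial angle from these.

Run:
```python
from h import *
f=lambda x,y,z: topl('wrist',(189+x/3,57+y/3),z)[:2]
T=np.array([f(x,y,.062) for x,y in [(285,247),(333,189),(404,166),(477,183),(530,236),(548,307),(530,378),(482,431),(416,451),(347,437),(297,388)]])
A=np.c_[2*T,np.ones(11)];s=np.linalg.lstsq(A,(T**2).sum(1),rcond=None)[0];c=s[:2];print('centre by ticks',c,'r',np.linalg.norm(T-c,axis=1))
ang=lambda d:np.degrees(np.arctan2(d[1],d[0]))
print('tick ang',[round(ang(t-c),1) for t in T])
a0,b0=f(410,310,.099),f(380,208,.099);print('pointer',ang(b0-a0),a0,b0)
print('edge of bar',ang(f(408,215,.099)-f(465,400,.099)))
```

```text
centre by ticks [0.5136 0.3376] r [0.0365 0.0366 0.0364 0.0364 0.0364 0.0362 0.0363 0.0367 0.0364 0.0367
 0.0359]
tick ang [np.float64(151.8), np.float64(121.8), np.float64(91.9), np.float64(61.6), np.float64(31.5), np.float64(1.9), np.float64(-28.3), np.float64(-58.3), np.float64(-87.9), np.float64(-118.3), np.float64(-148.2)]
pointer 106.33446421493727 [0.5129 0.34  ] [0.5064 0.362 ]
edge of bar 107.47158571759422
```

The pointer stands at about 107°, roughly halfway between positions 1 and 2. Position 7 is at −58°. I'll grip with the tool at yaw 287° so that joint 6 has room for 165° of clockwise turn.

Run:
```python
from h import *
p,a=pose()
plan([(.513,.339,.16,287,.4,.04)])
```

```text
--
T[0.017, 0.001, 0.016] tw-0.96 h0.4
T[0.017, 0.003, 0.016] tw-0.96 h0.4
T[0.016, 0.004, 0.016] tw-0.96 h0.4
T[0.016, 0.006, 0.016] tw-0.96 h0.4
T[0.015, 0.007, 0.016] tw-0.96 h0.4
T[0.014, 0.009, 0.016] tw-0.96 h0.4
T[0.013, 0.01, 0.016] tw-0.96 h0.4
T[0.012, 0.011, 0.016] tw-0.959 h0.4
--
T[0.011, 0.013, 0.017] tw-0.96 h0.4
T[0.01, 0.014, 0.016] tw-0.959 h0.4
T[0.009, 0.015, 0.017] tw-0.96 h0.4
T[0.007, 0.015, 0.016] tw-0.959 h0.4
T[0.006, 0.016, 0.017] tw-0.96 h0.4
T[0.004, 0.016, 0.016] tw-0.959 h0.4
T[0.003, 0.017, 0.017] tw-0.96 h0.4
T[0.001, 0.017, 0.016] tw-0.959 h0.4
--
T[-0.001, 0.017, 0.017] tw-0.96 h0.4
T[-0.002, 0.017, 0.016] tw-0.959 h0.4
T[-0.004, 0.016, 0.017] tw-0.96 h0.4
T[-0.005, 0.016, 0.016] tw-0.959 h0.4
T[-0.007, 0.015, 0.017] tw-0.96 h0.4
T[-0.008, 0.015, 0.016] tw-0.959 h0.4
T[-0.01, 0.014, 0.017] tw-0.96 h0.4
T[-0.011, 0.013, 0.016] tw-0.959 h0.4
--
T[-0.012, 0.012, 0.017] tw-0.96 h0.4
T[-0.013, 0.01, 0.016] tw-0.959 h0.4
T[-0.014, 0.009, 0.017] tw-0.96 h0.4
T[-0.015, 0.008, 0.016] tw-0.959 h0.4
T[-0.016, 0.006, 0.017] tw-0.96 h0.4
T[-0.016, 0.005, 0.016] tw-0.959 h0.4
T[-0.017, 0.003, 0.017] tw-0.96 h0.4
T[-0.017, 0.002, 0.016] tw-0.959 h0.4
--
T[-0.017, -0.0, 0.017] tw-0.96 h0.4
T[-0.017, -0.002, 0.016] tw-0.959 h0.4
T[-0.017, -0.003, 0.017] tw-0.96 h0.4
T[-0.016, -0.005, 0.016] tw-0.959 h0.4
```

Call:
apply_moves([
  {"translation":[0,0,0],"twist":-0.96,"hand":0.4},
  {"translation":[0,0,0],"twist":-0.96,"hand":0.4},
  {"translation":[0,0,0],"twist":-0.96,"hand":0.4},
  {"translation":[0,0,0],"twist":-0.96,"hand":0.4},
  {"translation":[0,0,0],"twist":-0.96,"hand":0.4},
  {"translation":[0,0,0],"twist":-0.96,"hand":0.4},
  {"translation":[0,0,0],"twist":-0.96,"hand":0.4},
  {"translation":[0,0,0],"twist":-0.96,"hand":0.4},
])

```text
time: 24.7
tool_pos: [0.5076, 0.2787, 0.2191]
tool_rot: [-0.0, 0.396, 0.918, -0.0]
contact_force: [-0.6, -0.5, -0.1]
gripper_width: 0.401
grasp_force: 0.0
```

Call:
apply_moves([
  {"translation":[0,0,0],"twist":-0.96,"hand":0.4},
  {"translation":[0,0,0],"twist":-0.96,"hand":0.4},
  {"translation":[0,0,0],"twist":-0.96,"hand":0.4},
  {"translation":[0,0,0],"twist":-0.96,"hand":0.4},
  {"translation":[0,0,0],"twist":-0.96,"hand":0.4},
  {"translation":[0,0,0],"twist":-0.96,"hand":0.4},
  {"translation":[0,0,0],"twist":-0.96,"hand":0.4},
  {"translation":[0,0,0],"twist":-0.96,"hand":0.4},
])

```text
time: 25.5
tool_pos: [0.5076, 0.2787, 0.2191]
tool_rot: [0.0, 0.023, 1.0, 0.0]
contact_force: [-0.8, 0.2, 0.1]
gripper_width: 0.398
grasp_force: 0.0
```

Call:
apply_moves([
  {"translation":[0,0,0],"twist":-0.96,"hand":0.4},
  {"translation":[0,0,0],"twist":-0.96,"hand":0.4},
  {"translation":[0,0,0],"twist":-0.96,"hand":0.4},
  {"translation":[0,0,0],"twist":-0.96,"hand":0.4},
  {"translation":[0,0,0],"twist":-0.96,"hand":0.4},
  {"translation":[0,0,0],"twist":-0.96,"hand":0.4},
  {"translation":[0,0,0],"twist":-0.96,"hand":0.4},
  {"translation":[0,0,0],"twist":-0.96,"hand":0.4},
])

```text
time: 26.3
tool_pos: [0.5075, 0.2787, 0.2191]
tool_rot: [-0.0, -0.353, 0.936, -0.0]
contact_force: [0.5, -0.3, 0.4]
gripper_width: 0.397
grasp_force: 0.0
```

Call:
apply_moves([
  {"translation":[0,0,0],"twist":-0.96,"hand":0.4},
  {"translation":[0,0,0],"twist":-0.96,"hand":0.4},
  {"translation":[0,0,0],"twist":-0.96,"hand":0.4},
  {"translation":[0,0,0],"twist":-0.96,"hand":0.4},
  {"translation":[0,0,0],"twist":-0.96,"hand":0.4},
  {"translation":[0,0,0],"twist":-0.96,"hand":0.4},
  {"translation":[0,0,0],"twist":-0.96,"hand":0.4},
  {"translation":[0,0,0],"twist":-0.96,"hand":0.4},
])

```text
time: 27.1
tool_pos: [0.5075, 0.2787, 0.2191]
tool_rot: [-0.0, -0.678, 0.735, 0.0]
contact_force: [0.6, 0.7, -0.5]
gripper_width: 0.4
grasp_force: 0.0
```

Call:
apply_moves([
  {"translation":[0,0,0],"twist":-0.96,"hand":0.4},
  {"translation":[0,0,0],"twist":-0.96,"hand":0.4},
  {"translation":[0,0,0],"twist":-0.96,"hand":0.4},
  {"translation":[0,0,0],"twist":-0.96,"hand":0.4},
  {"translation":[0,0,0],"twist":0,"hand":0.4},
])

```text
time: 27.6
tool_pos: [0.5075, 0.2788, 0.2191]
tool_rot: [0.0, 0.804, -0.594, -0.0]
contact_force: [-0.2, 0.0, -0.1]
gripper_width: 0.4
grasp_force: 0.0
```

Run:
```python
from h import *
p,a=pose();a%=360;print(p,a,state()['joint_pos'])
im=save('wrist','w8.png')
c=recognise('wrist','dial_grip')[:1];print(c)
plan([(.513,.339,.13,287,.4,.04),(.513,.339,.1,287,.4,.012)],p,a)
```

```text
[0.5075 0.2788 0.2191] 287.10549083044475 [ 0.3738 -0.0326  1.7565 -0.      1.4177 -3.0663]
[{'point': [0.5092, 0.3317, 0.068], 'score': 0.92}]
--
T[-0.187, -0.077, 0.297] tw0.006 h0.4
T[-0.186, -0.076, 0.297] tw0.006 h0.4
T[-0.187, -0.076, 0.297] tw0.006 h0.4
T[0.0, -0.0, 0.1] tw0.0 h0.4
T[0.0, -0.0, 0.1] tw0.0 h0.4
T[0.0, -0.0, 0.1] tw0.0 h0.4
```

View pics/w8.png

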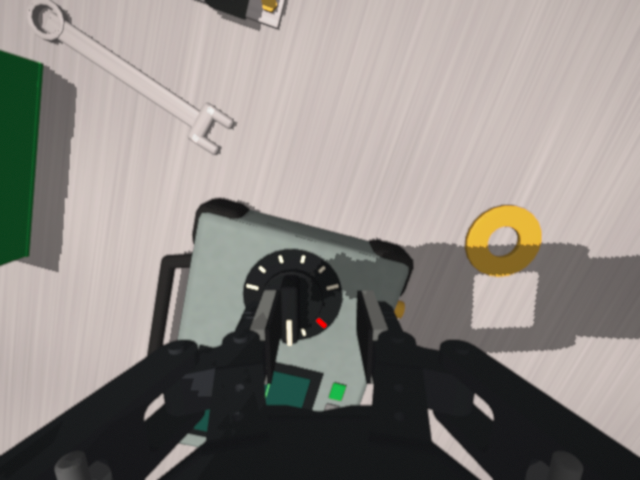

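The dial disc spans x 243–341 and y 250–339. The bar is vertical at u≈290 with its pointer down at (290,340), and the yaw matches. I'll check the centre.

Run:
```python
from h import *
print(topl('wrist',(292.5,294.5),.062),topl('wrist',(290,300),.099),topl('wrist',(290,340),.099))
im=cv2.imread('pics/w8.png');cv2.imwrite('pics/w8c.png',cv2.resize(im[240:360,230:360],None,fx=5,fy=5,interpolation=cv2.INTER_CUBIC))
```

```text
[0.5124 0.3376 0.062 ] [0.515  0.3256 0.099 ] [0.5055 0.3591 0.099 ]
```

View pics/w8c.png

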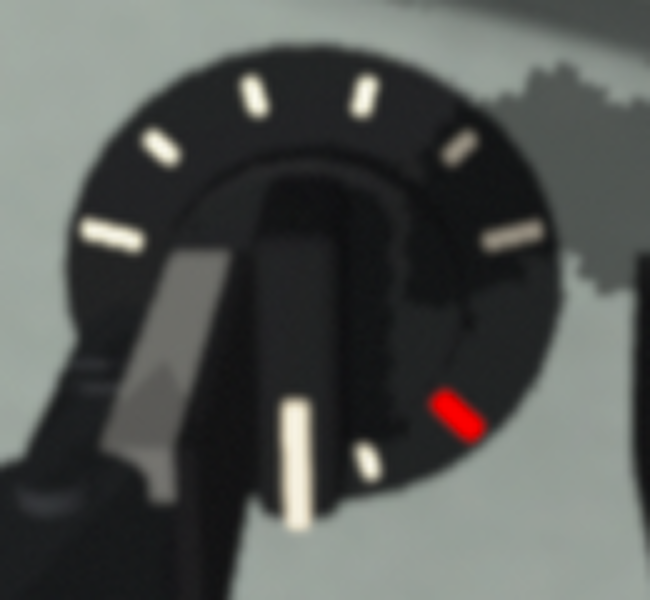

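The crop confirms the pointer is past tick 1, and both views put the centre at about (0.5125,0.338). I'll descend with the fingers half closed.

Call:
apply_moves([
  {"translation":[-0.184,-0.074,0.297],"twist":0,"hand":0.4},
  {"translation":[-0.184,-0.074,0.297],"twist":0,"hand":0.4},
  {"translation":[-0.184,-0.074,0.297],"twist":0,"hand":0.4},
  {"translation":[0,0,0],"twist":0,"hand":0.4},
  {"translation":[0,0,0.1],"twist":0,"hand":0.4},
  {"translation":[0,0,0.1],"twist":0,"hand":0.4},
  {"translation":[0,0,0.1],"twist":0,"hand":0.4},
  {"translation":[0,0,0],"twist":0,"hand":0.4},
])

```text
time: 28.5
tool_pos: [0.5115, 0.3379, 0.0988]
tool_rot: [0.001, 0.805, -0.594, -0.0]
contact_force: [-0.6, -1.0, 0.1]
gripper_width: 0.401
grasp_force: 0.0
```

Call:
apply_moves([
  {"translation":[0,0,0],"twist":0,"hand":0},
  {"translation":[0,0,0],"twist":0,"hand":0},
  {"translation":[0,0,0],"twist":0,"hand":0},
  {"translation":[0,0,0],"twist":0,"hand":0},
])

```text
time: 28.9
tool_pos: [0.5131, 0.3389, 0.1009]
tool_rot: [-0.001, 0.805, -0.594, 0.001]
contact_force: [4.5, -0.6, 0.8]
gripper_width: 0.148
grasp_force: 61.8
```

Run:
```python
from h import *
p,a=pose();print(p,a%360,state()['joint_pos'],state()['ft_torque'],state()['contact_force'])
```

```text
[0.5131 0.3389 0.1009] 287.17941178172805 [ 0.463   0.1658  1.7572 -0.0007  1.2161 -2.9783] [-0.0834 -0.4441  0.0219] [ 4.4533 -0.5521  0.848 ]
```

Call:
apply_moves([
  {"translation":[0,0,0],"twist":0.93,"hand":0},
  {"translation":[0,0,0],"twist":0.93,"hand":0},
  {"translation":[0,0,0],"twist":0.93,"hand":0},
  {"translation":[0,0,0],"twist":0.93,"hand":0},
  {"translation":[0,0,0],"twist":0.93,"hand":0},
  {"translation":[0,0,0],"twist":0.93,"hand":0},
  {"translation":[0,0,0],"twist":0.93,"hand":0},
  {"translation":[0,0,0],"twist":0.93,"hand":0},
])

```text
time: 29.7
tool_pos: [0.5124, 0.339, 0.1008]
tool_rot: [0.0, -0.532, 0.846, 0.0]
contact_force: [1.3, -0.5, 0.4]
gripper_width: 0.151
grasp_force: 61.9
```

Call:
apply_moves([
  {"translation":[0,0,0],"twist":0.93,"hand":0},
  {"translation":[0,0,0],"twist":0.93,"hand":0},
  {"translation":[0,0,0],"twist":0.93,"hand":0},
  {"translation":[0,0,0],"twist":0.93,"hand":0},
  {"translation":[0,0,0],"twist":0.93,"hand":0},
  {"translation":[0,0,0],"twist":0.93,"hand":0},
  {"translation":[0,0,0],"twist":0.93,"hand":0},
  {"translation":[0,0,0],"twist":0.93,"hand":0},
])

```text
time: 30.5
tool_pos: [0.512, 0.3396, 0.1008]
tool_rot: [0.0, -0.189, 0.982, 0.001]
contact_force: [-0.6, 1.0, 1.4]
gripper_width: 0.151
grasp_force: 62.0
```

Call:
apply_moves([
  {"translation":[0,0,0],"twist":0.93,"hand":0},
  {"translation":[0,0,0],"twist":0.93,"hand":0},
  {"translation":[0,0,0],"twist":0.93,"hand":0},
  {"translation":[0,0,0],"twist":0.93,"hand":0},
  {"translation":[0,0,0],"twist":0.93,"hand":0},
  {"translation":[0,0,0],"twist":0.93,"hand":0},
  {"translation":[0,0,0],"twist":0.93,"hand":0},
  {"translation":[0,0,0],"twist":0.93,"hand":0},
])

```text
time: 31.3
tool_pos: [0.512, 0.3403, 0.1008]
tool_rot: [-0.0, 0.181, 0.983, 0.002]
contact_force: [0.2, 4.3, -0.3]
gripper_width: 0.142
grasp_force: 61.7
```

Call:
apply_moves([
  {"translation":[0,0,0],"twist":0.93,"hand":0},
  {"translation":[0,0,0],"twist":0.93,"hand":0},
  {"translation":[0,0,0],"twist":0.93,"hand":0},
  {"translation":[0,0,0],"twist":0.93,"hand":0},
  {"translation":[0,0,0],"twist":0.93,"hand":0},
  {"translation":[0,0,0],"twist":0.93,"hand":0},
  {"translation":[0,0,0],"twist":0.93,"hand":0},
  {"translation":[0,0,0],"twist":0,"hand":0},
])

```text
time: 32.1
tool_pos: [0.5125, 0.3407, 0.1009]
tool_rot: [-0.0, 0.485, 0.874, 0.002]
contact_force: [1.8, 7.1, -1.2]
gripper_width: 0.147
grasp_force: 61.5
```

Run:
```python
from h import *
p,a=pose();print(p,a%360,state()['joint_pos'],state()['ft_torque'],state()['contact_force'])
```

```text
[0.5125 0.3407 0.1009] 121.92892347150058 [ 0.4645  0.1659  1.757   0.0034  1.2151 -0.0939] [ 1.0433 -0.3306  0.0264] [ 1.754   7.059  -1.1866]
```

Call:
apply_moves([
  {"translation":[0,0,0],"twist":0,"hand":0.5},
  {"translation":[0,0,0],"twist":0,"hand":0.5},
  {"translation":[0,0,0],"twist":0,"hand":0.5},
  {"translation":[0,0,-0.3],"twist":0,"hand":1},
  {"translation":[0,0,-0.3],"twist":0,"hand":1},
  {"translation":[-0.3,0,-0.3],"twist":0,"hand":1},
  {"translation":[-0.3,0,-0.3],"twist":0,"hand":1},
  {"translation":[0,0,0],"twist":0,"hand":1},
])

```text
time: 32.9
tool_pos: [0.5478, 0.2864, 0.2264]
tool_rot: [0.004, 0.486, 0.874, 0.003]
contact_force: [-0.2, -0.8, 0.5]
gripper_width: 0.998
grasp_force: 0.0
```

Run:
```python
from h import *
print(pose())
im=save('wrist','w9.png')
u,v=proj('wrist',[.5125,.338,.07]).astype(int);print(u,v)
cv2.imwrite('pics/w9c.png',cv2.resize(im[max(0,v-60):v+60,u-70:u+70,::-1],None,fx=5,fy=5,interpolation=cv2.INTER_CUBIC))
```

```text
(array([0.5478, 0.2864, 0.2264]), np.float64(121.81462498204687))
316 160
```

View pics/w9c.png

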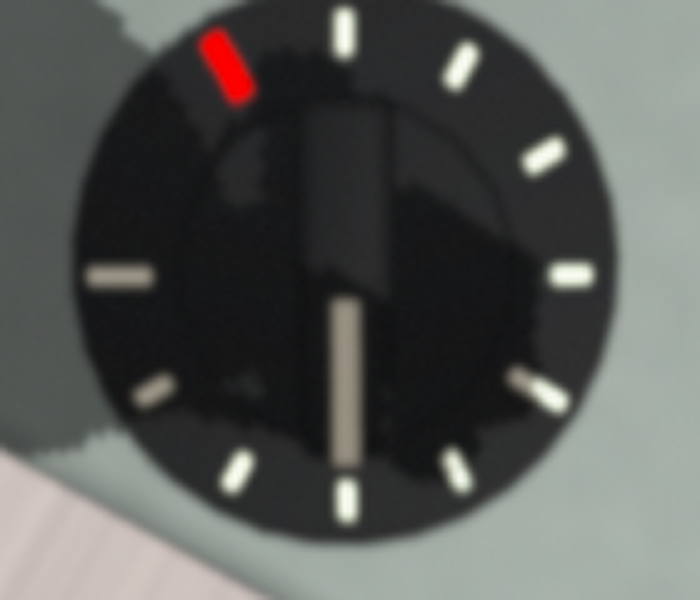

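The pointer sits on the seventh tick clockwise from red, at (345,500). Next is the probe.

Run:
```python
from h import *
plan([(.45,-.39,.27,90,1,.046)])
```

```text
--
T[-0.35, -0.293, -0.031] tw0.371 h1
T[-0.36, -0.279, -0.031] tw0.371 h1
T[-0.37, -0.266, -0.031] tw0.371 h1
T[-0.38, -0.252, -0.031] tw0.371 h1
T[-0.389, -0.238, -0.031] tw0.371 h1
T[-0.398, -0.223, -0.031] tw0.371 h1
T[-0.406, -0.208, -0.031] tw0.37 h1
T[-0.413, -0.193, -0.031] tw0.371 h1
--
T[-0.42, -0.178, -0.031] tw0.37 h1
T[-0.426, -0.162, -0.031] tw0.371 h1
T[-0.432, -0.146, -0.031] tw0.37 h1
T[-0.437, -0.13, -0.031] tw0.371 h1
T[-0.442, -0.114, -0.031] tw0.37 h1
T[-0.445, -0.097, -0.031] tw0.371 h1
T[-0.449, -0.08, -0.032] tw0.37 h1
```

Call:
apply_moves([
  {"translation":[-0.35,-0.293,-0.031],"twist":0.37,"hand":1},
  {"translation":[-0.36,-0.28,-0.031],"twist":0.37,"hand":1},
  {"translation":[-0.37,-0.266,-0.031],"twist":0.37,"hand":1},
  {"translation":[-0.38,-0.252,-0.031],"twist":0.37,"hand":1},
  {"translation":[-0.39,-0.238,-0.031],"twist":0.37,"hand":1},
  {"translation":[-0.4,-0.223,-0.031],"twist":0.37,"hand":1},
  {"translation":[-0.406,-0.208,-0.031],"twist":0.37,"hand":1},
  {"translation":[-0.413,-0.193,-0.031],"twist":0.37,"hand":1},
])

```text
time: 33.75
tool_pos: [0.4924, -0.0744, 0.2431]
tool_rot: [-0.001, 0.609, 0.793, -0.0]
contact_force: [-0.3, 0.7, -0.2]
gripper_width: 1.002
grasp_force: 0.0
```

Call:
apply_moves([
  {"translation":[-0.42,-0.178,-0.031],"twist":0.37,"hand":1},
  {"translation":[-0.426,-0.162,-0.031],"twist":0.37,"hand":1},
  {"translation":[-0.432,-0.146,-0.031],"twist":0.37,"hand":1},
  {"translation":[-0.437,-0.13,-0.031],"twist":0.37,"hand":1},
  {"translation":[-0.442,-0.114,-0.031],"twist":0.37,"hand":1},
  {"translation":[-0.445,-0.097,-0.031],"twist":0.37,"hand":1},
  {"translation":[-0.449,-0.08,-0.031],"twist":0.37,"hand":1},
  {"translation":[0,0,0],"twist":0,"hand":1},
])

```text
time: 34.55
tool_pos: [0.4487, -0.3933, 0.2646]
tool_rot: [-0.001, 0.708, 0.707, -0.0]
contact_force: [-0.3, 0.9, -0.0]
gripper_width: 1.001
grasp_force: 0.0
```

Call:
apply_moves([
  {"translation":[0,0,0],"twist":0,"hand":1},
  {"translation":[0,0,0],"twist":0,"hand":1},
])

```text
time: 34.75
tool_pos: [0.4502, -0.3884, 0.2651]
tool_rot: [-0.001, 0.705, 0.709, 0.0]
contact_force: [-0.0, -0.4, 0.8]
gripper_width: 1.002
grasp_force: 0.0
```

Run:
```python
from h import *
print(pose())
im=save('wrist','w10.png')
r=regions_of('wrist','probe');m=r[0]['pixels'];print(r[0]['score'],cv2.minAreaRect(np.argwhere(m)[:,::-1].astype(np.float32)))
r=regions_of('wrist','stand');m=r[0]['pixels'];print(r[0]['score'],cv2.minAreaRect(np.argwhere(m)[:,::-1].astype(np.float32)))
print(recognise('wrist','probe')[:1])
u,v=proj('wrist',[.4455,-.3285,.12]).astype(int);print(u,v)
u0,v0=u-100,max(0,v-75)
print(u0,v0);cv2.imwrite('pics/w10c.png',cv2.resize(im[v0:v0+150,u0:u0+200,::-1],None,fx=4,fy=4,interpolation=cv2.INTER_CUBIC))
```

```text
(array([ 0.4502, -0.3884,  0.2651]), np.float64(90.27712428746311))
0.59 ((314.5, 167.0), (46.0, 45.0), 90.0)
0.61 ((315.345703125, 160.7650146484375), (104.04502868652344, 104.71620178222656), 0.784824550151825)
[{'point': [0.4433, -0.3297, 0.1475], 'score': 0.83}]
313 161
213 86
```

View pics/w10c.png

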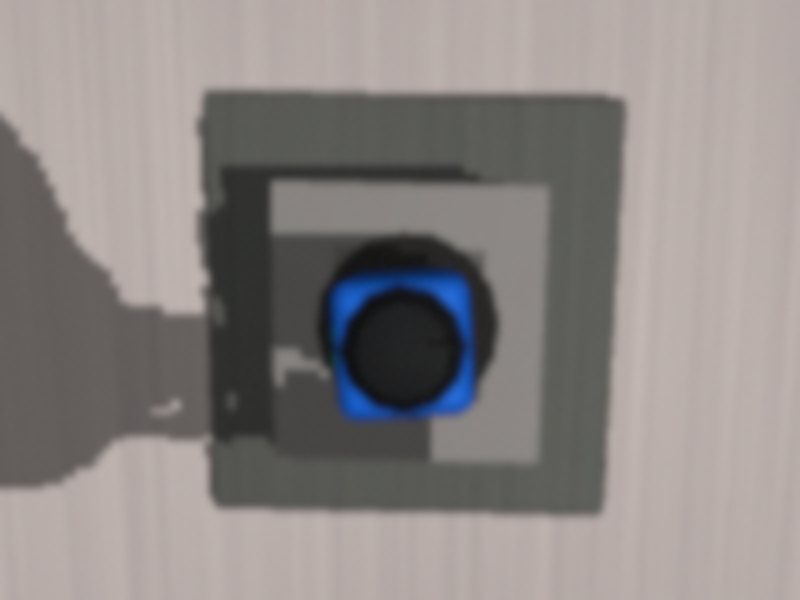

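The crop shows the stand square to the view (about 1° off), with the cap centre at (403,350) and the block corners at (272,180), (550,184), (540,465) and (272,458).

Run:
```python
from h import *
f=lambda x,y,z: topl('wrist',(213+x/4,86+y/4),z)[:2]
C=[f(*c,.075) for c in [(272,180),(550,184),(540,465),(272,458)]]
print(C,np.mean(C,0));ang=lambda d:np.degrees(np.arctan2(d[1],d[0]))
print([ang(C[(i+1)%4]-C[i]) for i in range(4)])
P=[f(*c,.0065) for c in [(205,92),(625,99),(602,515),(214,505)]];print('plate',np.mean(P,0),[ang(P[(i+1)%4]-P[i]) for i in range(4)])
c=f(403,350,.155);print('cap',c,'grip',f(403,345,.147))
p,a=plan([(c[0],c[1],.265,90-.9,1,.04),(c[0],c[1],.113,90-.9,1,.03)])
```

```text
[array([ 0.4169, -0.3053]), array([ 0.4771, -0.3057]), array([ 0.4769, -0.3668]), array([ 0.4155, -0.3656])] [ 0.4466 -0.3359]
[np.float64(-0.37603459295557123), np.float64(-90.23450442821365), np.float64(178.90287605534252), np.float64(88.64848314104826)]
plate [ 0.4468 -0.3361] [np.float64(-0.48438121548627344), np.float64(-90.59769731887428), np.float64(178.90753708314725), np.float64(89.19984127897423)]
cap [ 0.4464 -0.3351] grip [ 0.4463 -0.3349]
--
T[0.268, -0.019, 0.007] tw0.105 h1
T[0.267, -0.022, 0.006] tw0.105 h1
T[0.0, 0.0, 0.253] tw0.0 h1
T[0.0, 0.0, 0.253] tw0.0 h1
T[0.0, 0.0, 0.254] tw0.0 h1
T[0.0, 0.0, 0.253] tw0.0 h1
T[0.0, 0.0, 0.254] tw0.0 h1
T[0.0, 0.0, 0.253] tw0.0 h1
```

Call:
apply_moves([
  {"translation":[0.265,-0.02,0],"twist":0.085,"hand":0.7},
  {"translation":[0.265,-0.02,0],"twist":0.085,"hand":0.7},
  {"translation":[0,0,0.24],"twist":0,"hand":0.7},
  {"translation":[0,0,0.24],"twist":0,"hand":0.7},
  {"translation":[0,0,0],"twist":0,"hand":0.7},
  {"translation":[0,0,0],"twist":0,"hand":0.7},
])

```text
time: 35.55
tool_pos: [0.4462, -0.3364, 0.2186]
tool_rot: [-0.0, 0.712, 0.703, -0.0]
contact_force: [0.0, 0.3, 0.5]
gripper_width: 0.703
grasp_force: 0.0
```

Run:
```python
from h import *
print(pose())
plan([(.4465,-.3355,.120,89.3,.7,.025)])
```

```text
(array([ 0.4462, -0.3364,  0.2186]), np.float64(89.2721367429001))
--
T[0.002, 0.001, 0.246] tw-0.001 h0.7
T[0.002, 0.001, 0.247] tw-0.001 h0.7
T[0.002, 0.0, 0.246] tw-0.001 h0.7
T[0.003, 0.001, 0.247] tw-0.002 h0.7
```

Call:
apply_moves([
  {"translation":[0.002,0.001,0.246],"twist":0,"hand":0.7},
  {"translation":[0.002,0.001,0.246],"twist":0,"hand":0.7},
  {"translation":[0.002,0,0.246],"twist":0,"hand":0.7},
  {"translation":[0.002,0,0.246],"twist":0,"hand":0.7},
  {"translation":[0,0,0],"twist":0,"hand":0.7},
])

```text
time: 36.05
tool_pos: [0.4453, -0.335, 0.1179]
tool_rot: [-0.002, 0.712, 0.702, -0.0]
contact_force: [-0.3, 0.2, -0.9]
gripper_width: 0.699
grasp_force: 0.0
```

Call:
apply_moves([
  {"translation":[0,0,0],"twist":0,"hand":0},
  {"translation":[0,0,0],"twist":0,"hand":0},
  {"translation":[0,0,0],"twist":0,"hand":0},
  {"translation":[0,0,0],"twist":0,"hand":0},
  {"translation":[0,0,0],"twist":0,"hand":0},
  {"translation":[0,0,0],"twist":0,"hand":0},
])

```text
time: 36.65
tool_pos: [0.4476, -0.3373, 0.1228]
tool_rot: [0.002, 0.712, 0.702, -0.0]
contact_force: [-0.7, 0.5, 6.1]
gripper_width: 0.271
grasp_force: 59.5
```

Run:
```python
from h import *
s=state();print(pose(),s['gripper_width'],s['contact_force'],s['ft_torque'])
it=save('top','t11.png')
for q in DIM:
    r=bracket('top',q,.05,it); print(q,r[0],[o[1:] for o in r[1][:3]],np.round(r[2][0],1))
```

```text
(array([ 0.4476, -0.3373,  0.1228]), np.float64(89.2369878489908)) 0.27076872459975615 [-0.7255  0.5481  6.1011] [0.0656 0.09   0.0151]
long 0.66 [(array([ 0.6288, -0.1069]), (112, 9), np.float64(88.83345657992268)), (array([ 0.6024, -0.0941]), (137, 4), np.float64(89.10011931172521)), (array([ 0.6304, -0.0385]), (14, 11), np.float64(169.9449774173985))] [626.  -98.1]
medium 0.64 [(array([0.6304, 0.0609]), (82, 8), np.float64(88.702480740918)), (array([0.6034, 0.0531]), (109, 5), np.float64(89.40052180017095)), (array([0.6302, 0.0064]), (12, 14), np.float64(128.22943428084636))] [627.9  52.7]
short 0.87 [(array([ 0.628 , -0.2312]), (53, 8), np.float64(88.13269213345288)), (array([ 0.6019, -0.2417]), (78, 3), np.float64(88.53133538161772)), (array([ 0.6275, -0.2712]), (12, 14), np.float64(114.05325488220521))] [ 625.2 -238.5]
```

Call:
apply_moves([
  {"translation":[0,0,-0.1],"twist":0,"hand":0},
  {"translation":[0,0,-0.15],"twist":0,"hand":0},
  {"translation":[0,0,-0.2],"twist":0,"hand":0},
  {"translation":[0,0,-0.2],"twist":0,"hand":0},
  {"translation":[0,0,-0.2],"twist":0,"hand":0},
  {"translation":[0,0,-0.2],"twist":0,"hand":0},
  {"translation":[0,0,0],"twist":0,"hand":0},
  {"translation":[0,0,0],"twist":0,"hand":0},
])

```text
time: 37.65
tool_pos: [0.4464, -0.3361, 0.2256]
tool_rot: [0.0, 0.712, 0.702, 0.0]
contact_force: [-0.3, -0.0, -1.6]
gripper_width: 0.275
grasp_force: 58.9
```

Run:
```python
from h import *
s=state();print(pose(),s['gripper_width'],s['contact_force'],s['ft_torque'])
plan([(.6315,-.0515,.215,89.16,0,.04),(.6315,-.0515,.18,89.16,0,.02)])
```

```text
(array([ 0.4464, -0.3361,  0.2256]), np.float64(89.23421754703854)) 0.2745433359722558 [-0.2575 -0.0486 -1.6343] [-0.0577 -0.0077  0.0056]
--
T[0.319, 0.201, 0.012] tw0.001 h0
T[0.319, 0.201, 0.012] tw0.001 h0
T[0.319, 0.201, 0.012] tw0.002 h0
T[0.319, 0.201, 0.012] tw0.001 h0
T[0.319, 0.202, 0.012] tw0.002 h0
T[0.319, 0.201, 0.011] tw0.001 h0
T[0.319, 0.201, 0.012] tw0.002 h0
T[0.319, 0.202, 0.011] tw0.001 h0
--
T[0.32, 0.201, 0.012] tw0.002 h0
T[-0.0, 0.0, 0.175] tw-0.0 h0
T[-0.0, 0.0, 0.175] tw-0.0 h0
```

Call:
apply_moves([
  {"translation":[0.319,0.201,0.012],"twist":0,"hand":0},
  {"translation":[0.319,0.201,0.012],"twist":0,"hand":0},
  {"translation":[0.319,0.201,0.012],"twist":0,"hand":0},
  {"translation":[0.319,0.201,0.012],"twist":0,"hand":0},
  {"translation":[0.319,0.201,0.012],"twist":0.01,"hand":0},
  {"translation":[0.319,0.201,0.012],"twist":0,"hand":0},
  {"translation":[0.319,0.201,0.012],"twist":0,"hand":0},
  {"translation":[0.319,0.201,0.012],"twist":0,"hand":0},
])

```text
time: 38.45
tool_pos: [0.6103, -0.0815, 0.2132]
tool_rot: [-0.001, 0.712, 0.702, -0.001]
contact_force: [0.1, -0.1, -1.1]
gripper_width: 0.274
grasp_force: 59.0
```

Call:
apply_moves([
  {"translation":[0.32,0.201,0.012],"twist":0,"hand":0},
  {"translation":[0,0,0.175],"twist":0,"hand":0},
  {"translation":[0,0,0.175],"twist":0,"hand":0},
  {"translation":[0,0,0],"twist":0,"hand":0},
  {"translation":[0,0,0],"twist":0,"hand":0},
  {"translation":[0,0,0],"twist":0,"hand":0},
])

```text
time: 39.05
tool_pos: [0.6311, -0.0525, 0.1797]
tool_rot: [0.0, 0.713, 0.701, 0.0]
contact_force: [-0.8, -0.2, -0.2]
gripper_width: 0.274
grasp_force: 59.2
```

Run:
```python
from h import *
s=state();print(pose(),s['gripper_width'],s['contact_force'],s['ft_torque'])
for c in('top','side'):
  im=save(c,c+'12.png')
  for q in ('probe_tip','long_start','long_mid'): print(c,q,[(np.round(r['point'],4),round(r['score'],2)) for r in recognise(c,q)[:1]])
u,v=proj('side',[.6315,-.0515,.065]).astype(int);print(u,v)
u0,v0=max(0,u-80),max(0,v-60)
cv2.imwrite('pics/s12c.png',cv2.resize(im[v0:v0+120,u0:u0+160,::-1],None,fx=5,fy=5,interpolation=cv2.INTER_CUBIC))
```

```text
(array([ 0.6311, -0.0525,  0.1797]), np.float64(89.09116056748931)) 0.274235284806794 [-0.7746 -0.2294 -0.1858] [-0.011  -0.0263  0.029 ]
top probe_tip [(array([ 0.6281, -0.2391,  0.0497]), 0.53)]
top long_start [(array([ 0.6241, -0.1333,  0.0486]), 0.96)]
top long_mid [(array([ 0.626 , -0.1317,  0.0472]), 0.59)]
side probe_tip []
side long_start [(array([ 0.6165, -0.0967,  0.0519]), 0.56)]
side long_mid [(array([ 0.6105, -0.0903,  0.0446]), 0.67)]
297 243
```

View pics/s12c.png

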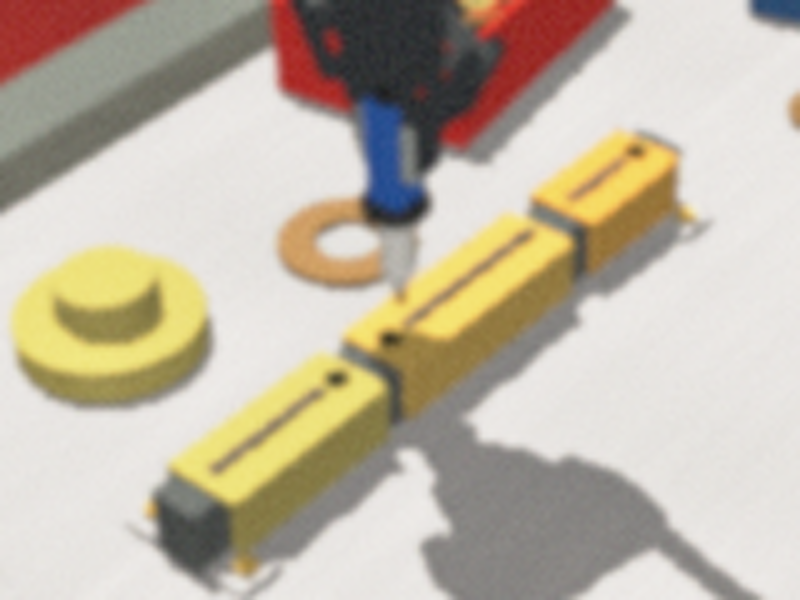

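The tip at (400,296) hangs just above the start of long's weld at (408,327). I'll check that numerically.

Run:
```python
from h import *
for X in ([.6311,-.0515,.068],[.6311,-.0535,.051],[.6293,-.1615,.051],[.6318,.0205,.051],[.6318,.0985,.051]): 
    p=proj('side',X);print(X,p,(p-[217,183])*5)
for px in ((400,296,.068),(408,327,.051),(530,235,.051),(322,392,.051),(213,470,.051),(570,199,.051),(630,160,.051)): print(px,topl('side',(217+px[0]/5,183+px[1]/5),px[2]))
```

```text
[0.6311, -0.0515, 0.068] [297.303 242.861] [401.5151 299.3052]
[0.6311, -0.0535, 0.051] [297.9634 247.2411] [404.8169 321.2056]
[0.6293, -0.1615, 0.051] [321.9397 229.3347] [524.6984 231.6736]
[0.6318, 0.0205, 0.051] [280.1688 260.7189] [315.8442 388.5946]
[0.6318, 0.0985, 0.051] [260.1064 276.1879] [215.532  465.9397]
(400, 296, 0.068) [ 0.6337 -0.0533  0.068 ]
(408, 327, 0.051) [ 0.6264 -0.0506  0.051 ]
(530, 235, 0.051) [ 0.6248 -0.1608  0.051 ]
(322, 392, 0.051) [0.6273 0.0206 0.051 ]
(213, 470, 0.051) [0.6307 0.1016 0.051 ]
(570, 199, 0.051) [ 0.6279 -0.2044  0.051 ]
(630, 160, 0.051) [ 0.6232 -0.2601  0.051 ]
```

Run:
```python
from h import *
im=save('wrist','w12.png')
print(pose())
for cam,img in (('wrist',im),('side',cv2.imread('pics/side12.png')[:,:,::-1].copy())):
  for q in DIM:
    if cam=='side': grab_frame('side')
    r=bracket(cam,q,.051,img)
    if r: print(cam,q,r[0]);[print('    ',o) for o in r[1][:3]]
s=cv2.imread('pics/side12.png')[236:250,290:306]
print(s.astype(int).mean(2).round().astype(int)); print((s[:,:,2].astype(int)-s[:,:,0]))
g=cv2.imread('pics/w12.png');cv2.imwrite('pics/w12c.png',cv2.resize(g[0:420,160:480],None,fx=1.4,fy=1.4,interpolation=cv2.INTER_CUBIC))
```

```text
(array([ 0.6313, -0.0515,  0.1795]), np.float64(89.17478567609237))
wrist long 0.91
     (255, array([ 0.6303, -0.0383]), (13, 13), np.float64(65.2972777759737))
wrist short 0.63
     (60, array([ 0.6381, -0.1916]), (38, 6), np.float64(-176.471762332987))
     (24, array([ 0.609 , -0.1895]), (6, 3), np.float64(94.03468981110899))
side long 0.76
     (6, array([ 0.6283, -0.0374]), (6, 4), np.float64(-166.97489090795082))
side medium 0.71
side short 0.56
[[158 156 155 164 170 180 180 176 173 181 203 218 219 215 207 198]
 [153 149 149 155 164 174 182 180 179 188 205 214 208 203 198 196]
 [138 134 140 152 167 175 173 173 181 194 206 206 199 197 196 194]
 [135 148 160 175 186 175 168 168 182 196 200 197 195 195 196 195]
 [175 194 206 210 210 185 164 163 181 192 196 195 196 195 191 184]
 [216 223 225 224 216 194 158 152 174 193 195 195 193 187 176 158]
 [226 227 227 223 214 191 157 146 171 191 195 192 186 169 147 138]
 [229 227 224 216 204 188 169 162 178 191 191 184 167 146 142 153]
 [225 223 214 205 199 194 188 185 188 185 176 158 144 152 167 185]
 [217 209 203 199 196 193 193 191 185 17
[... 534 characters left out ...]
  93 109 121 131 132 128 129]
 [ 17  14  13  13  15  18  25  46  90 119 127 130 128 129 130 122]
 [  8   6   6   8  25  48  58  76 118 130 131 132 131 129 115  94]
 [  6   6  12  28  56  88  97 106 130 133 130 133 127 112  78  66]
 [  7  11  29  59  96 122 125 126 135 131 130 123 107  76  72  95]
 [ 17  37  68  97 119 129 133 133 133 127 115  94  72  80 113 124]
 [ 52  82 106 121 129 133 131 131 126 109  77  61  80 115 128 130]
 [ 92 112 126 130 130 130 130 125 109  78  67  85 117 130 132 130]
 [122 126 131 135 133 132 130 119  86  80 106 125 134 134 133 130]
 [133 133 137 137 133 132 128 113  97 104 125 135 134 132 131 133]
 [129 134 132 110  87  85  95  96  94 103 122 131 133 137 134 134]]
```

View pics/w12c.png

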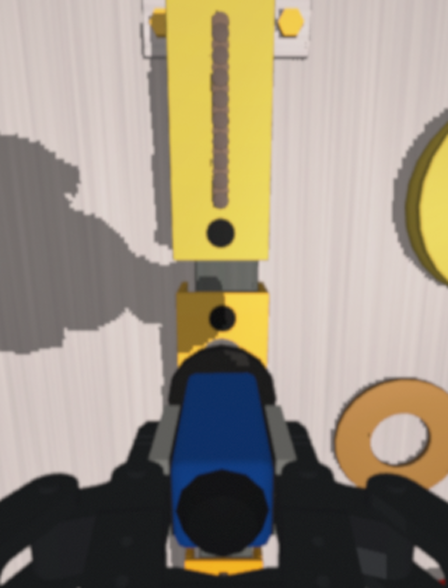

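The wrist view shows long's hole (318.6 px) and medium's bead (317 px) both on the tool's centre plane, so lateral alignment is good. I'll touch down gently.

Call:
apply_moves([
  {"translation":[0,-0.002,0.06],"twist":0,"hand":0},
  {"translation":[0,-0.002,0.05],"twist":0,"hand":0},
  {"translation":[0,-0.002,0.03],"twist":0,"hand":0},
  {"translation":[0,0,0.02],"twist":0,"hand":0},
  {"translation":[0,0,0.02],"twist":0,"hand":0},
  {"translation":[0,0,0],"twist":0,"hand":0},
])

```text
time: 40.55
tool_pos: [0.6306, -0.0513, 0.1611]
tool_rot: [-0.0, 0.712, 0.702, 0.0]
contact_force: [0.1, 0.6, -2.2]
gripper_width: 0.272
grasp_force: 59.3
```

Call:
apply_moves([
  {"translation":[0,0,0.01],"twist":0,"hand":0},
  {"translation":[0,0,0.01],"twist":0,"hand":0},
  {"translation":[0,0,0],"twist":0,"hand":0},
])

```text
time: 40.85
tool_pos: [0.6308, -0.0514, 0.1596]
tool_rot: [0.0, 0.712, 0.702, 0.0]
contact_force: [-1.1, 1.4, 1.2]
gripper_width: 0.274
grasp_force: 59.4
```

Run:
```python
from h import *
s=state();print(pose(),s['contact_force'],s['ft_torque'])
```

```text
(array([ 0.6308, -0.0514,  0.1596]), np.float64(89.17644194971206)) [-1.068   1.4274  1.1908] [0.2212 0.1585 0.0172]
```

Call:
apply_moves([
  {"translation":[0,0,0.012],"twist":0,"hand":0},
  {"translation":[0,0,0],"twist":0,"hand":0},
  {"translation":[-0.02,0,0],"twist":0,"hand":0},
  {"translation":[-0.03,0,0],"twist":0,"hand":0},
  {"translation":[-0.03,0,0],"twist":0,"hand":0},
  {"translation":[-0.03,0,0],"twist":0,"hand":0},
  {"translation":[-0.03,0,0],"twist":0,"hand":0},
  {"translation":[-0.03,0,0],"twist":0,"hand":0},
])

```text
time: 41.65
tool_pos: [0.6304, -0.0686, 0.1581]
tool_rot: [-0.0, 0.712, 0.702, 0.0]
contact_force: [-0.4, 5.7, 1.4]
gripper_width: 0.273
grasp_force: 59.5
```

Call:
apply_moves([
  {"translation":[-0.03,0,0],"twist":0,"hand":0},
  {"translation":[-0.03,0,0],"twist":0,"hand":0},
  {"translation":[-0.03,0,0],"twist":0,"hand":0},
  {"translation":[-0.03,0,0],"twist":0,"hand":0},
  {"translation":[-0.03,0,0],"twist":0,"hand":0},
  {"translation":[-0.03,0,0],"twist":0,"hand":0},
  {"translation":[-0.03,0,0],"twist":0,"hand":0},
  {"translation":[-0.03,0,0],"twist":0,"hand":0},
])

```text
time: 42.45
tool_pos: [0.6299, -0.0919, 0.1579]
tool_rot: [-0.001, 0.712, 0.702, 0.001]
contact_force: [-0.1, 6.4, 1.3]
gripper_width: 0.275
grasp_force: 59.3
```

Run:
```python
from h import *
s=state();print(pose(),s['contact_force'],s['ft_torque'])
for cam in ('wrist',):
    im=save(cam,'d1.png');r=bracket(cam,'long',.05,im);print(cam,[o[1:] for o in r[1][:3]])
it=save('top','d1t.png')
for q in ('long','short'):
    r=bracket('top',q,.05,it);print(q,[o[1:] for o in r[1][:3]],np.round(r[2][0],1),np.round(r[2][1]))
```

```text
(array([ 0.6299, -0.0919,  0.1579]), np.float64(89.17574914541699)) [-0.0699  6.4233  1.3493] [1.6739 0.0106 0.0183]
wrist [(array([ 0.63  , -0.0773]), (12, 14), np.float64(174.45493948069716))]
long [(array([ 0.6284, -0.1237]), (7, 28), np.float64(97.98832687533049)), (array([ 0.6286, -0.1894]), (5, 30), np.float64(91.41021285092569)), (array([ 0.6028, -0.1852]), (2, 41), np.float64(91.96658684485689))] [ 625.7 -138.1] [147.  55.]
short [(array([ 0.628 , -0.2484]), (7, 53), np.float64(90.28089464306554)), (array([ 0.6016, -0.2557]), (80, 4), np.float64(90.01182159146605)), (array([ 0.6283, -0.2893]), (12, 14), np.float64(154.60570214885175))] [ 626.8 -256.9] [58. 93.]
```

Long slid with the probe and pushed short along with it. The touch-down height was about 2 mm below the bead top, so the tip is on the plate pushing against the bead's end. I'll lift, move forward 4 mm and re-touch on the bead itself.

Call:
apply_moves([
  {"translation":[0,0,-0.04],"twist":0,"hand":0},
  {"translation":[0,0,-0.04],"twist":0,"hand":0},
  {"translation":[0,0,0],"twist":0,"hand":0},
  {"translation":[-0.04,0,0],"twist":0,"hand":0},
  {"translation":[0,0,0],"twist":0,"hand":0},
  {"translation":[0,0,0],"twist":0,"hand":0},
])

```text
time: 43.3
tool_pos: [0.6298, -0.097, 0.1658]
tool_rot: [-0.0, 0.712, 0.702, -0.0]
contact_force: [-1.2, 0.9, -1.6]
gripper_width: 0.275
grasp_force: 59.2
```

Run:
```python
from h import *
s=state();print(pose(),s['contact_force'],s['ft_torque'])
im=save('wrist','d2.png');r=bracket('wrist','long',.05,im);print([o[1:] for o in r[1][:3]])
```

```text
(array([ 0.6298, -0.097 ,  0.1658]), np.float64(89.14993476757)) [-1.1992  0.929  -1.6293] [0.0263 0.0241 0.0262]
[(array([ 0.6295, -0.0784]), (13, 14), np.float64(77.42418837948921))]
```

Call:
apply_moves([
  {"translation":[0,0,0.02],"twist":0,"hand":0},
  {"translation":[0,0,0.01],"twist":0,"hand":0},
  {"translation":[0,0,0],"twist":0,"hand":0},
])

```text
time: 43.7
tool_pos: [0.63, -0.0964, 0.163]
tool_rot: [-0.0, 0.712, 0.702, -0.0]
contact_force: [-0.8, -0.9, -2.3]
gripper_width: 0.27
grasp_force: 59.3
```

Call:
apply_moves([
  {"translation":[0,0,0.01],"twist":0,"hand":0},
  {"translation":[0,0,0],"twist":0,"hand":0},
])

```text
time: 43.9
tool_pos: [0.63, -0.0964, 0.1622]
tool_rot: [0.0, 0.712, 0.702, 0.0]
contact_force: [-0.4, 0.3, -0.2]
gripper_width: 0.272
grasp_force: 59.4
```

Call:
apply_moves([
  {"translation":[0,0,0.01],"twist":0,"hand":0},
  {"translation":[0,0,0],"twist":0,"hand":0},
])

```text
time: 44.1
tool_pos: [0.6301, -0.0964, 0.1612]
tool_rot: [0.0, 0.712, 0.702, 0.0]
contact_force: [-1.3, 0.5, -0.0]
gripper_width: 0.268
grasp_force: 59.5
```

Contact came at TCP z≈0.1625, 2 mm higher, so the tip is on the bead now. I'll press a little more and drag a short way to test for slip.

Call:
apply_moves([
  {"translation":[0,0,0.008],"twist":0,"hand":0},
  {"translation":[-0.02,0,0],"twist":0,"hand":0},
  {"translation":[-0.03,0,0],"twist":0,"hand":0},
  {"translation":[-0.03,0,0],"twist":0,"hand":0},
  {"translation":[-0.03,0,0],"twist":0,"hand":0},
])

```text
time: 44.6
tool_pos: [0.63, -0.1076, 0.1604]
tool_rot: [0.0, 0.712, 0.702, 0.0]
contact_force: [-0.5, 2.2, 0.9]
gripper_width: 0.273
grasp_force: 59.5
```

Run:
```python
from h import *
s=state();print(pose(),s['contact_force'],s['ft_torque'])
im=save('wrist','d3.png');r=bracket('wrist','long',.05,im);print([o[1:] for o in r[1][:3]])
it=save('top','d3t.png')
r=bracket('top','short',.05,it);print([o[1:] for o in r[1][:3]],np.round(r[2][0],1))
```

```text
(array([ 0.63  , -0.1076,  0.1604]), np.float64(89.1709936051175)) [-0.4585  2.2137  0.9338] [ 0.3735 -0.0044 -0.0016]
[(array([ 0.6205, -0.09  ]), (40, 31), np.float64(-135.4271104784105)), (array([ 0.6096, -0.0642]), (3, 4), np.float64(-171.77579509818636))]
[(array([ 0.6281, -0.2487]), (7, 53), np.float64(89.74318097429597)), (array([ 0.6015, -0.2591]), (78, 5), np.float64(89.1812841068018)), (array([ 0.6287, -0.2903]), (11, 12), np.float64(172.950642797235))] [ 624.5 -258. ]
```

Call:
apply_moves([
  {"translation":[-0.03,0,0],"twist":0,"hand":0},
  {"translation":[-0.03,0,0],"twist":0,"hand":0},
  {"translation":[-0.03,0,0],"twist":0,"hand":0},
  {"translation":[-0.03,0,0],"twist":0,"hand":0},
  {"translation":[-0.03,0,0],"twist":0,"hand":0},
  {"translation":[-0.03,0,0],"twist":0,"hand":0},
  {"translation":[-0.03,0,0],"twist":0,"hand":0},
  {"translation":[-0.03,0,0],"twist":0,"hand":0},
])

```text
time: 45.6
tool_pos: [0.6295, -0.1317, 0.1603]
tool_rot: [-0.0, 0.712, 0.702, -0.0]
contact_force: [0.4, 1.7, -0.0]
gripper_width: 0.269
grasp_force: 59.5
```

Call:
apply_moves([
  {"translation":[-0.03,0,0],"twist":0,"hand":0},
  {"translation":[-0.03,0,0],"twist":0,"hand":0},
  {"translation":[-0.03,0,0],"twist":0,"hand":0},
  {"translation":[-0.03,0,0],"twist":0,"hand":0},
  {"translation":[-0.03,0,0],"twist":0,"hand":0},
  {"translation":[-0.03,0,0],"twist":0,"hand":0},
  {"translation":[-0.03,0,0],"twist":0,"hand":0},
  {"translation":[-0.03,0,0],"twist":0,"hand":0},
])

```text
time: 46.4
tool_pos: [0.6291, -0.1557, 0.1603]
tool_rot: [-0.0, 0.712, 0.702, -0.0]
contact_force: [0.4, 1.2, 0.6]
gripper_width: 0.275
grasp_force: 59.5
```

Call:
apply_moves([
  {"translation":[-0.03,0,0],"twist":0,"hand":0},
  {"translation":[-0.03,0,0],"twist":0,"hand":0},
  {"translation":[-0.03,0,0],"twist":0,"hand":0},
  {"translation":[-0.03,0,0],"twist":0,"hand":0},
  {"translation":[-0.03,0,0],"twist":0,"hand":0},
  {"translation":[-0.03,0,0],"twist":0,"hand":0},
  {"translation":[-0.03,0,0],"twist":0,"hand":0},
  {"translation":[-0.03,0,0],"twist":0,"hand":0},
])

```text
time: 47.2
tool_pos: [0.6288, -0.1797, 0.1603]
tool_rot: [0.0, 0.712, 0.702, 0.0]
contact_force: [0.5, 1.6, 0.9]
gripper_width: 0.274
grasp_force: 59.5
```

Call:
apply_moves([
  {"translation":[-0.03,0,0],"twist":0,"hand":0},
  {"translation":[-0.03,0,0],"twist":0,"hand":0},
  {"translation":[-0.03,0,0],"twist":0,"hand":0},
  {"translation":[-0.03,0,0],"twist":0,"hand":0},
  {"translation":[-0.03,0,0],"twist":0,"hand":0},
  {"translation":[-0.03,0,0],"twist":0,"hand":0},
])

```text
time: 47.8
tool_pos: [0.6285, -0.1977, 0.1603]
tool_rot: [-0.0, 0.712, 0.702, -0.0]
contact_force: [0.3, 1.3, 0.2]
gripper_width: 0.271
grasp_force: 59.5
```

Run:
```python
from h import *
s=state();print(pose(),s['contact_force'],s['ft_torque'])
im=save('wrist','d4.png');r=bracket('wrist','long',.05,im);print([o[1:] for o in r[1][:3]])
it=save('top','d4t.png')
for q in DIM:
    r=bracket('top',q,.05,it);print(q,[o[1:] for o in r[1][:3]],np.round(r[2][0],1))
```

```text
(array([ 0.6285, -0.1977,  0.1603]), np.float64(89.17399291690862)) [0.3094 1.3466 0.1714] [ 0.4266 -0.0066  0.0443]
[(array([ 0.6237, -0.1581]), (29, 109), np.float64(80.85914901353831)), (array([ 0.6297, -0.0798]), (14, 14), np.float64(148.70306201479778))]
long [(array([ 0.6286, -0.104 ]), (7, 23), np.float64(90.73779333505809)), (array([ 0.6293, -0.0785]), (13, 11), np.float64(71.89859019421657)), (array([ 0.603 , -0.0869]), (0, 34), np.float64(91.34080645210777))] [ 627.1 -122.1]
medium [(array([0.6304, 0.0609]), (82, 8), np.float64(88.70319094828139)), (array([0.6037, 0.0491]), (107, 4), np.float64(88.95666492432944)), (array([0.6302, 0.0064]), (12, 14), np.float64(128.22943428084636))] [627.2  52.7]
short [(array([ 0.6279, -0.2592]), (5, 37), np.float64(91.91259017164731))] [ 635.9 -264.8]
```

Call:
apply_moves([
  {"translation":[-0.03,0,0],"twist":0,"hand":0},
  {"translation":[-0.03,0,0],"twist":0,"hand":0},
  {"translation":[-0.03,0,0],"twist":0,"hand":0},
  {"translation":[0,0,0],"twist":0,"hand":0},
  {"translation":[0,0,-0.1],"twist":0,"hand":0},
  {"translation":[0,0,-0.2],"twist":0,"hand":0},
  {"translation":[0,0,-0.2],"twist":0,"hand":0},
  {"translation":[0,0,0],"twist":0,"hand":0},
])

```text
time: 48.9
tool_pos: [0.63, -0.2074, 0.2146]
tool_rot: [0.003, 0.712, 0.702, 0.001]
contact_force: [-0.2, -0.4, -1.3]
gripper_width: 0.273
grasp_force: 59.3
```

Run:
```python
from h import *
s=state();print(pose(),s['contact_force'])
it=save('top','d5t.png')
for q in DIM:
    r=bracket('top',q,.05,it);print(q,[o[1:] for o in r[1][:3]],np.round(r[2][0],1))
plan([(.632,.017,.21,89.16,0,.045),(.632,.017,.168,89.16,0,.02)])
```

```text
(array([ 0.63  , -0.2074,  0.2146]), np.float64(89.17420756414023)) [-0.1702 -0.4236 -1.3059]Traceback (most recent call last):
  File "<stdin>", line 5, in <module>
TypeError: 'NoneType' object is not subscriptable
```

Run:
```python
from h import *
plan([(.6313,-.045,.205,89.16,0,.045)])
```

```text
--
T[0.404, 0.001, 0.014] tw0.001 h0
T[0.404, 0.001, 0.014] tw0.0 h0
T[0.404, 0.001, 0.014] tw0.001 h0
T[0.405, 0.002, 0.014] tw0.0 h0
```

Call:
apply_moves([
  {"translation":[0.404,0.002,0.014],"twist":0,"hand":0},
  {"translation":[0.404,0.002,0.014],"twist":0,"hand":0},
  {"translation":[0.404,0.002,0.014],"twist":0,"hand":0},
  {"translation":[0.404,0.002,0.014],"twist":0,"hand":0},
  {"translation":[0,0,0],"twist":0,"hand":0},
  {"translation":[0,0,0],"twist":0,"hand":0},
  {"translation":[0,0,0],"twist":0,"hand":0},
])

```text
time: 49.7
tool_pos: [0.6311, -0.0456, 0.2036]
tool_rot: [-0.0, 0.712, 0.702, -0.001]
contact_force: [0.3, -0.2, -1.6]
gripper_width: 0.271
grasp_force: 59.2
```

Run:
```python
from h import *
p,a=pose();print(p,a)
im=save('wrist','d6.png');r=bracket('wrist','medium',.05,im);print([o[1:] for o in r[1][:4]],np.round(r[2][0],1))
it=save('top','d6t.png')
for q in DIM:
    r=bracket('top',q,.05,it);r and print(q,[o[1:] for o in r[1][:3]],np.round(r[2][0],1))
plan([(.632,.018,.205,89.16,0,.045),(.632,.018,.168,89.16,0,.02)])
```

```text
[ 0.6311 -0.0456  0.2036] 89.13936318058332
[(array([0.6316, 0.0624]), (84, 7), np.float64(88.9590358320147)), (array([0.6311, 0.0053]), (14, 13), np.float64(68.57447073870384))] [631.5  51.1]
long [(array([ 0.6286, -0.1511]), (7, 103), np.float64(90.24275732666649)), (array([ 0.602 , -0.1528]), (107, 4), np.float64(89.56706129594548))] [ 626.  -137.6]
medium [(array([0.6325, 0.0059]), (7, 14), np.float64(82.60190873433021)), (array([0.6324, 0.0267]), (14, 2), np.float64(84.99483527790356))] [639.1  52.4]
short [(array([ 0.6281, -0.2487]), (7, 53), np.float64(89.74318097429597)), (array([ 0.6015, -0.2571]), (80, 4), np.float64(90.01276900090218)), (array([ 0.6287, -0.2903]), (11, 12), np.float64(172.950642797235))] [ 625.1 -258.2]
--
T[0.318, -0.003, -0.001] tw-0.005 h0
T[0.319, -0.002, -0.002] tw-0.004 h0
T[-0.0, -0.0, 0.185] tw-0.0 h0
T[-0.0, -0.0, 0.185] tw-0.0 h0
```

Call:
apply_moves([
  {"translation":[0.318,-0.002,0],"twist":0,"hand":0},
  {"translation":[0.318,-0.002,0],"twist":0,"hand":0},
  {"translation":[0,0,0.18],"twist":0,"hand":0},
  {"translation":[0,0,0.12],"twist":0,"hand":0},
  {"translation":[0,0,0.06],"twist":0,"hand":0},
  {"translation":[0,0,0],"twist":0,"hand":0},
  {"translation":[0,0,0],"twist":0,"hand":0},
])

```text
time: 50.7
tool_pos: [0.6321, 0.0179, 0.1686]
tool_rot: [-0.0, 0.713, 0.702, -0.0]
contact_force: [0.4, 0.1, -1.2]
gripper_width: 0.272
grasp_force: 59.3
```

Call:
apply_moves([
  {"translation":[0,0,0.02],"twist":0,"hand":0},
  {"translation":[0,0,0.01],"twist":0,"hand":0},
  {"translation":[0,0,0],"twist":0,"hand":0},
])

```text
time: 51.0
tool_pos: [0.6322, 0.0186, 0.1659]
tool_rot: [0.0, 0.712, 0.702, 0.0]
contact_force: [0.6, 0.6, -1.6]
gripper_width: 0.274
grasp_force: 59.3
```

Call:
apply_moves([
  {"translation":[0,0,0.01],"twist":0,"hand":0},
  {"translation":[0,0,0],"twist":0,"hand":0},
])

```text
time: 51.2
tool_pos: [0.632, 0.0188, 0.1647]
tool_rot: [-0.0, 0.712, 0.702, 0.0]
contact_force: [0.0, 0.0, -1.0]
gripper_width: 0.274
grasp_force: 59.3
```

Call:
apply_moves([
  {"translation":[0,0,0.02],"twist":0,"hand":0},
  {"translation":[0,0,0.01],"twist":0,"hand":0},
  {"translation":[0,0,0],"twist":0,"hand":0},
])

```text
time: 51.5
tool_pos: [0.6323, 0.0188, 0.162]
tool_rot: [0.0, 0.712, 0.702, 0.0]
contact_force: [-0.3, -0.6, 0.7]
gripper_width: 0.275
grasp_force: 59.4
```

Call:
apply_moves([
  {"translation":[0,0,0.008],"twist":0,"hand":0},
  {"translation":[0,0,0],"twist":0,"hand":0},
])

```text
time: 51.7
tool_pos: [0.6323, 0.0187, 0.1611]
tool_rot: [0.0, 0.712, 0.702, 0.0]
contact_force: [-0.3, 0.6, -0.2]
gripper_width: 0.276
grasp_force: 59.5
```

Call:
apply_moves([
  {"translation":[-0.02,0,0.01],"twist":0,"hand":0},
  {"translation":[0,0,0],"twist":0,"hand":0},
  {"translation":[0,0,0],"twist":0,"hand":0},
  {"translation":[0.02,0,0],"twist":0,"hand":0},
  {"translation":[0.03,0,0],"twist":0,"hand":0},
  {"translation":[0.03,0,0],"twist":0,"hand":0},
  {"translation":[0.03,0,0],"twist":0,"hand":0},
  {"translation":[0.03,0,0],"twist":0,"hand":0},
])

```text
time: 52.5
tool_pos: [0.6322, 0.0309, 0.1599]
tool_rot: [0.0, 0.712, 0.702, -0.0]
contact_force: [-0.7, -1.5, 0.5]
gripper_width: 0.277
grasp_force: 59.5
```

Call:
apply_moves([
  {"translation":[0.03,0,0],"twist":0,"hand":0},
  {"translation":[0.03,0,0],"twist":0,"hand":0},
  {"translation":[0.03,0,0],"twist":0,"hand":0},
  {"translation":[0.03,0,0],"twist":0,"hand":0},
  {"translation":[0.03,0,0],"twist":0,"hand":0},
  {"translation":[0.03,0,0],"twist":0,"hand":0},
  {"translation":[0.03,0,0],"twist":0,"hand":0},
  {"translation":[0.03,0,0],"twist":0,"hand":0},
])

```text
time: 53.3
tool_pos: [0.6326, 0.055, 0.1599]
tool_rot: [0.0, 0.712, 0.702, -0.0]
contact_force: [0.2, -2.2, 0.9]
gripper_width: 0.274
grasp_force: 59.5
```

Call:
apply_moves([
  {"translation":[0.03,0,0],"twist":0,"hand":0},
  {"translation":[0.03,0,0],"twist":0,"hand":0},
  {"translation":[0.03,0,0],"twist":0,"hand":0},
  {"translation":[0.03,0,0],"twist":0,"hand":0},
  {"translation":[0.03,0,0],"twist":0,"hand":0},
  {"translation":[0.03,0,0],"twist":0,"hand":0},
  {"translation":[0.03,0,0],"twist":0,"hand":0},
  {"translation":[0.03,0,0],"twist":0,"hand":0},
])

```text
time: 54.1
tool_pos: [0.6329, 0.079, 0.1599]
tool_rot: [-0.0, 0.712, 0.702, 0.0]
contact_force: [-0.3, -2.5, 0.9]
gripper_width: 0.273
grasp_force: 59.5
```

Call:
apply_moves([
  {"translation":[0.03,0,0],"twist":0,"hand":0},
  {"translation":[0.03,0,0],"twist":0,"hand":0},
  {"translation":[0.03,0,0],"twist":0,"hand":0},
  {"translation":[0.03,0,0],"twist":0,"hand":0},
  {"translation":[0.03,0,0],"twist":0,"hand":0},
  {"translation":[0.03,0,0],"twist":0,"hand":0},
])

```text
time: 54.7
tool_pos: [0.6332, 0.097, 0.1599]
tool_rot: [-0.0, 0.712, 0.702, 0.0]
contact_force: [0.9, -1.9, 0.3]
gripper_width: 0.27
grasp_force: 59.5
```

Run:
```python
from h import *
s=state();print(pose(),s['contact_force'])
it=save('top','d7t.png')
for q in ('medium','short','long'):
    r=bracket('top',q,.05,it);r and print(q,[o[1:] for o in r[1][:3]],np.round(r[2][0],1))
```

```text
(array([0.6332, 0.097 , 0.1599]), np.float64(89.17289742928736)) [ 0.8689 -1.908   0.3402]
medium [(array([0.6303, 0.0549]), (69, 8), np.float64(88.60427229428396)), (array([0.6029, 0.0378]), (89, 6), np.float64(88.62100367385648)), (array([0.6302, 0.0064]), (12, 14), np.float64(128.22943428084636))] [626.7  41.5]
short [(array([ 0.6281, -0.2487]), (7, 53), np.float64(89.74318097429597)), (array([ 0.6015, -0.2556]), (78, 4), np.float64(90.05914160032938)), (array([ 0.6287, -0.2903]), (11, 12), np.float64(172.950642797235))] [ 625.7 -258.1]
long [(array([ 0.6287, -0.1471]), (7, 112), np.float64(90.14362238930644)), (array([ 0.6016, -0.1276]), (5, 132), np.float64(90.5537159481271)), (array([ 0.6293, -0.0785]), (13, 11), np.float64(71.89859019421657))] [ 625.  -137.6]
```

Call:
apply_moves([
  {"translation":[0.02,0,0],"twist":0,"hand":0},
  {"translation":[0,0,0],"twist":0,"hand":0},
  {"translation":[0,0,-0.1],"twist":0,"hand":0},
  {"translation":[0,0,-0.2],"twist":0,"hand":0},
  {"translation":[0,0,-0.15],"twist":0,"hand":0},
  {"translation":[-0.42,0,0],"twist":0,"hand":0},
  {"translation":[-0.42,0,0],"twist":0,"hand":0},
  {"translation":[-0.42,0,0],"twist":0,"hand":0},
])

```text
time: 55.7
tool_pos: [0.6314, -0.028, 0.2058]
tool_rot: [0.0, 0.712, 0.702, 0.001]
contact_force: [1.1, 0.8, -1.3]
gripper_width: 0.272
grasp_force: 59.3
```

Call:
apply_moves([
  {"translation":[-0.42,0,0],"twist":0,"hand":0},
  {"translation":[-0.42,0,0],"twist":0,"hand":0},
  {"translation":[-0.42,0,0],"twist":0,"hand":0},
  {"translation":[-0.42,0,0],"twist":0,"hand":0},
  {"translation":[-0.42,0,0],"twist":0,"hand":0},
  {"translation":[-0.42,0,0],"twist":0,"hand":0},
  {"translation":[-0.42,0,0],"twist":0,"hand":0},
  {"translation":[-0.38,0,0],"twist":0,"hand":0},
])

```text
time: 56.5
tool_pos: [0.6264, -0.3611, 0.2054]
tool_rot: [0.0, 0.712, 0.702, 0.0]
contact_force: [0.8, 0.4, -2.7]
gripper_width: 0.271
grasp_force: 59.3
```

Call:
apply_moves([
  {"translation":[0,0,0],"twist":0,"hand":0},
  {"translation":[0,0,0],"twist":0,"hand":0},
  {"translation":[0,0,0],"twist":0,"hand":0},
])

```text
time: 56.8
tool_pos: [0.6268, -0.3582, 0.205]
tool_rot: [-0.0, 0.712, 0.702, 0.0]
contact_force: [-0.4, 0.1, -1.9]
gripper_width: 0.264
grasp_force: 59.2
```

Run:
```python
from h import *
p,a=pose();print(p,a)
im=save('wrist','d8.png');r=bracket('wrist','short',.05,im);print([o[1:] for o in r[1][:4]],np.round(np.hstack([r[2][0],r[2][1]]),1))
plan([(.6285,-.278,.205,89.16,0,.045),(.6285,-.278,.168,89.16,0,.02)])
```

```text
[ 0.6268 -0.3582  0.205 ] 89.22056390188594Traceback (most recent call last):
  File "<stdin>", line 3, in <module>
TypeError: 'NoneType' object is not subscriptable
```

Run:
```python
from h import *
im=save('wrist','d9.png')
for q in ('short','short_start'):
    r=bracket('wrist',q,.05,im)
    if r: print(q,r[0],[o[1:] for o in r[1][:4]],np.round(np.hstack([r[2][0],r[2][1]]),1))
g=im[60:240,250:390].astype(int)
c=cv2.cvtColor(im,cv2.COLOR_RGB2HSV)
m=((c[:,:,0]>12)&(c[:,:,0]<30)&(c[:,:,1]>130)&(c[:,:,2]>80)).astype(np.uint8)
m[:, :230]=0;m[:,410:]=0
n,l,s,ct=cv2.connectedComponentsWithStats(m);print(s[np.argsort(-s[:,4])[1:4]])
col=cv2.cvtColor(im,cv2.COLOR_RGB2GRAY)[:300,318];print(col[::4].tolist())
plan([(.6285,-.278,.205,89.16,0,.045),(.6285,-.278,.168,89.16,0,.02)])
```

```text
short 0.64 [(array([ 0.6289, -0.2487]), (54, 7), np.float64(90.23139106699156)), (array([ 0.6294, -0.2912]), (13, 13), np.float64(-166.03758048736992))] [ 628.9 -260.2   50.2   89.3]
short_start 0.87 [(array([ 0.6289, -0.2487]), (54, 7), np.float64(90.23139106699156)), (array([ 0.6294, -0.2912]), (13, 13), np.float64(-166.03758048736992))] [ 629.3 -260.3   49.5   89.1]
[[  276     0    90   170 10374]
 [  256   282    25    30   292]]
[124, 113, 116, 114, 122, 115, 117, 142, 219, 219, 217, 202, 212, 212, 144, 120, 115, 130, 119, 119, 122, 127, 120, 118, 132, 121, 120, 123, 127, 121, 120, 134, 126, 123, 206, 214, 89, 44, 45, 44, 105, 215, 214, 228, 231, 231, 231, 231, 231, 231, 231, 231, 231, 231, 231, 231, 230, 231, 231, 231, 213, 123, 29, 34, 33, 33, 34, 51, 51, 52, 51, 50, 51, 52, 51]
--
T[0.401, 0.003, 0.001] tw0.008 h0
T[0.4, 0.002, 0.0] tw0.008 h0
T[0.0, 0.0, 0.185] tw0.0 h0
T[0.0, 0.0, 0.185] tw0.0 h0
```

Call:
apply_moves([
  {"translation":[0.398,0.004,0],"twist":0.008,"hand":0},
  {"translation":[0.398,0.004,0],"twist":0,"hand":0},
  {"translation":[0,0,0.18],"twist":0,"hand":0},
  {"translation":[0,0,0.12],"twist":0,"hand":0},
  {"translation":[0,0,0.06],"twist":0,"hand":0},
  {"translation":[0,0,0],"twist":0,"hand":0},
  {"translation":[0,0,0],"twist":0,"hand":0},
  {"translation":[0,0,0],"twist":0,"hand":0},
])

```text
time: 57.85
tool_pos: [0.6289, -0.2806, 0.1697]
tool_rot: [0.001, 0.713, 0.701, 0.0]
contact_force: [0.1, -0.4, -2.3]
gripper_width: 0.266
grasp_force: 59.5
```

Run:
```python
from h import *
p,a=pose();print(p,a)
plan([(.6289,-.2788,.164,89.3,0,.045)])
```

```text
[ 0.6289 -0.2806  0.1697] 89.07662631338444
--
T[0.018, -0.0, 0.057] tw-0.039 h0
```

Call:
apply_moves([
  {"translation":[0.015,0,0.03],"twist":-0.02,"hand":0},
  {"translation":[0,0,0.025],"twist":0,"hand":0},
  {"translation":[0,0,0],"twist":0,"hand":0},
  {"translation":[0,0,0],"twist":0,"hand":0},
])

```text
time: 58.25
tool_pos: [0.6286, -0.2781, 0.1633]
tool_rot: [-0.0, 0.712, 0.702, -0.0]
contact_force: [0.2, -0.0, -1.4]
gripper_width: 0.271
grasp_force: 59.5
```

Call:
apply_moves([
  {"translation":[0,0,0.01],"twist":0,"hand":0},
  {"translation":[0,0,0.01],"twist":0,"hand":0},
  {"translation":[0,0,0],"twist":0,"hand":0},
])

```text
time: 58.55
tool_pos: [0.6287, -0.2782, 0.1617]
tool_rot: [0.0, 0.712, 0.702, 0.0]
contact_force: [-0.0, -1.5, 0.4]
gripper_width: 0.27
grasp_force: 59.5
```

Call:
apply_moves([
  {"translation":[0,0,0.006],"twist":0,"hand":0},
  {"translation":[0,0,0],"twist":0,"hand":0},
])

```text
time: 58.75
tool_pos: [0.6287, -0.2782, 0.1611]
tool_rot: [0.0, 0.712, 0.702, 0.0]
contact_force: [-0.1, 0.0, 0.7]
gripper_width: 0.276
grasp_force: 59.5
```

Call:
apply_moves([
  {"translation":[-0.015,0,0.01],"twist":0,"hand":0},
  {"translation":[0,0,0],"twist":0,"hand":0},
  {"translation":[0,0,0],"twist":0,"hand":0},
  {"translation":[0.02,0,0],"twist":0,"hand":0},
  {"translation":[0.03,0,0],"twist":0,"hand":0},
  {"translation":[0.03,0,0],"twist":0,"hand":0},
  {"translation":[0.03,0,0],"twist":0,"hand":0},
  {"translation":[0.03,0,0],"twist":0,"hand":0},
])

```text
time: 59.55
tool_pos: [0.6288, -0.2655, 0.1599]
tool_rot: [0.0, 0.712, 0.702, -0.0]
contact_force: [-0.4, -1.5, 1.1]
gripper_width: 0.273
grasp_force: 59.6
```

Call:
apply_moves([
  {"translation":[0.03,0,0],"twist":0,"hand":0},
  {"translation":[0.03,0,0],"twist":0,"hand":0},
  {"translation":[0.03,0,0],"twist":0,"hand":0},
  {"translation":[0.03,0,0],"twist":0,"hand":0},
  {"translation":[0.03,0,0],"twist":0,"hand":0},
  {"translation":[0.03,0,0],"twist":0,"hand":0},
  {"translation":[0.03,0,0],"twist":0,"hand":0},
  {"translation":[0.03,0,0],"twist":0,"hand":0},
])

```text
time: 60.35
tool_pos: [0.6291, -0.2414, 0.1598]
tool_rot: [0.0, 0.712, 0.702, -0.0]
contact_force: [0.6, -1.4, 0.5]
gripper_width: 0.273
grasp_force: 59.6
```

Call:
apply_moves([
  {"translation":[0.03,0,0],"twist":0,"hand":0},
  {"translation":[0.03,0,0],"twist":0,"hand":0},
  {"translation":[0.03,0,0],"twist":0,"hand":0},
  {"translation":[0.03,0,0],"twist":0,"hand":0},
])

```text
time: 60.75
tool_pos: [0.6292, -0.2294, 0.1598]
tool_rot: [-0.0, 0.712, 0.702, 0.0]
contact_force: [0.2, -1.6, 0.7]
gripper_width: 0.274
grasp_force: 59.6
```

Run:
```python
from h import *
s=state();print(pose(),s['contact_force'])
im=save('wrist','d10.png')
it=save('top','d10t.png')
for q in ('medium','short','long'):
    r=bracket('top',q,.05,it);r and print(q,[o[1:] for o in r[1][:3]],np.round(r[2][0],1))
```

```text
(array([ 0.6292, -0.2294,  0.1598]), np.float64(89.24377351407996)) [ 0.2014 -1.6016  0.6968]
medium [(array([0.6304, 0.0609]), (82, 8), np.float64(88.702480740918)), (array([0.6037, 0.0502]), (109, 4), np.float64(88.99087773442565)), (array([0.6302, 0.0064]), (12, 14), np.float64(128.22943428084636))] [627.2  52.7]
short [(array([0.7686, 0.0175]), (37, 63), np.float64(101.48603419369732)), (array([0.7349, 0.0095]), (15, 70), np.float64(100.05492315661932))] [785.3  17.3]
long [(array([ 0.6287, -0.1264]), (7, 69), np.float64(91.01311328505554)), (array([ 0.6026, -0.1064]), (2, 75), np.float64(90.97322667764293)), (array([ 0.6293, -0.0785]), (13, 11), np.float64(71.89859019421657))] [ 626.9 -117.5]
```

Call:
apply_moves([
  {"translation":[0.025,0,0],"twist":0,"hand":0},
  {"translation":[0,0,0],"twist":0,"hand":0},
  {"translation":[0,0,-0.1],"twist":0,"hand":0},
  {"translation":[0,0,-0.3],"twist":0,"hand":0},
  {"translation":[0,0,-0.3],"twist":0,"hand":0},
  {"translation":[0,0,0],"twist":0,"hand":0},
  {"translation":[0,0,0],"twist":0,"hand":0},
])

```text
time: 61.7
tool_pos: [0.6294, -0.227, 0.2304]
tool_rot: [0.0, 0.712, 0.702, 0.0]
contact_force: [0.1, -0.8, -1.5]
gripper_width: 0.271
grasp_force: 59.4
```

Run:
```python
from h import *
s=state();print(pose(),s['contact_force'])
plan([(.4464,-.337,.23,89.23,0,.04)])
```

```text
(array([ 0.6294, -0.227 ,  0.2304]), np.float64(89.24782617697078)) [ 0.0753 -0.7566 -1.4724]
--
T[-0.187, -0.303, 0.001] tw0.001 h0
T[-0.187, -0.302, 0.001] tw0.0 h0
T[-0.188, -0.303, 0.0] tw0.001 h0
T[-0.187, -0.302, 0.001] tw0.0 h0
T[-0.188, -0.303, 0.0] tw0.001 h0
T[-0.187, -0.302, 0.001] tw0.0 h0
```

Call:
apply_moves([
  {"translation":[-0.187,-0.302,0],"twist":0,"hand":0},
  {"translation":[-0.187,-0.303,0],"twist":0,"hand":0},
  {"translation":[-0.188,-0.302,0],"twist":0,"hand":0},
  {"translation":[-0.187,-0.303,0],"twist":0,"hand":0},
  {"translation":[-0.188,-0.302,0],"twist":0,"hand":0},
  {"translation":[-0.187,-0.303,0],"twist":0,"hand":0},
  {"translation":[0,0,0],"twist":0,"hand":0},
  {"translation":[0,0,0],"twist":0,"hand":0},
])

```text
time: 62.5
tool_pos: [0.4453, -0.3366, 0.2277]
tool_rot: [-0.002, 0.712, 0.702, 0.0]
contact_force: [-0.1, 0.7, -1.9]
gripper_width: 0.274
grasp_force: 60.0
```

Call:
apply_moves([
  {"translation":[0,0,0],"twist":0,"hand":0},
  {"translation":[0,0,0.15],"twist":0,"hand":0},
  {"translation":[0,0,0.15],"twist":0,"hand":0},
  {"translation":[0,0,0.15],"twist":0,"hand":0},
  {"translation":[0,0,0],"twist":0,"hand":0},
])

```text
time: 63.0
tool_pos: [0.4449, -0.3352, 0.1802]
tool_rot: [-0.004, 0.712, 0.703, -0.0]
contact_force: [-0.1, 0.7, -1.5]
gripper_width: 0.277
grasp_force: 59.9
```

Call:
apply_moves([
  {"translation":[0,0,0.1],"twist":0,"hand":0},
  {"translation":[0,0,0.1],"twist":0,"hand":0},
  {"translation":[0,0,0.1],"twist":0,"hand":0},
  {"translation":[0,0,0.1],"twist":0,"hand":0},
  {"translation":[0,0,0.1],"twist":0,"hand":0},
  {"translation":[0,0,0],"twist":0,"hand":0},
  {"translation":[0,0,0],"twist":0,"hand":0},
])

```text
time: 63.7
tool_pos: [0.4462, -0.3371, 0.1345]
tool_rot: [-0.0, 0.712, 0.702, 0.0]
contact_force: [0.1, 0.1, -1.3]
gripper_width: 0.271
grasp_force: 59.9
```

Call:
apply_moves([
  {"translation":[0,0,0.03],"twist":0,"hand":0},
  {"translation":[0,0,0],"twist":0,"hand":0},
  {"translation":[0,0,0],"twist":0,"hand":0},
])

```text
time: 64.0
tool_pos: [0.4464, -0.3373, 0.1321]
tool_rot: [0.0, 0.712, 0.702, 0.0]
contact_force: [-1.0, -0.2, -1.8]
gripper_width: 0.273
grasp_force: 59.9
```

Call:
apply_moves([
  {"translation":[0,0,0.03],"twist":0,"hand":0},
  {"translation":[0,0,0.03],"twist":0,"hand":0},
  {"translation":[0,0,0],"twist":0,"hand":0},
])

```text
time: 64.3
tool_pos: [0.446, -0.3368, 0.1251]
tool_rot: [-0.001, 0.712, 0.702, -0.0]
contact_force: [0.6, -0.1, -2.4]
gripper_width: 0.276
grasp_force: 59.9
```

Call:
apply_moves([
  {"translation":[0,0,0.015],"twist":0,"hand":0},
  {"translation":[0,0,0],"twist":0,"hand":0},
])

```text
time: 64.5
tool_pos: [0.4462, -0.337, 0.124]
tool_rot: [-0.0, 0.712, 0.702, 0.0]
contact_force: [-1.5, 0.3, -1.4]
gripper_width: 0.28
grasp_force: 59.9
```

Call:
apply_moves([
  {"translation":[0,0,0.012],"twist":0,"hand":0},
  {"translation":[0,0,0],"twist":0,"hand":0},
])

```text
time: 64.7
tool_pos: [0.4463, -0.3371, 0.123]
tool_rot: [-0.0, 0.712, 0.702, 0.0]
contact_force: [0.1, -0.6, -0.8]
gripper_width: 0.277
grasp_force: 60.0
```

Call:
apply_moves([
  {"translation":[0,0,0.01],"twist":0,"hand":0},
  {"translation":[0,0,0],"twist":0,"hand":0.4},
  {"translation":[0,0,0],"twist":0,"hand":0.7},
  {"translation":[0,0,0],"twist":0,"hand":0.7},
  {"translation":[0,0,-0.2],"twist":0,"hand":0.8},
  {"translation":[0,0,-0.35],"twist":0,"hand":0.8},
  {"translation":[0,0,-0.35],"twist":0,"hand":0.8},
  {"translation":[0,0,-0.35],"twist":0,"hand":0.8},
])

```text
time: 65.5
tool_pos: [0.4462, -0.337, 0.2483]
tool_rot: [-0.0, 0.712, 0.702, -0.0]
contact_force: [0.7, 0.1, 0.0]
gripper_width: 0.8
grasp_force: 0.0
```

Run:
```python
from h import *
s=state();print(pose(),s['contact_force'],s['gripper_width'])
it=save('top','e1t.png')
for q in DIM:
    r=bracket('top',q,.05,it);r and print(q,[o[1:] for o in r[1][:3]],np.round(r[2][0],1))
for c in ('top','side'):
    im=save(c,'e1%s.png'%c)
    print(c,[(x['point'],x['score']) for x in recognise(c,'probe')[:1]])
plan([(.4464,-.337,.26,89.2,1,.04),(.53,.28,.24,121.8,.5,.046)])
```

```text
(array([ 0.4462, -0.337 ,  0.2483]), np.float64(89.24366800075727)) [0.6921 0.0747 0.0248] 0.80014494677469
long [(array([ 0.6287, -0.1471]), (7, 112), np.float64(90.14362238930644)), (array([ 0.6016, -0.1265]), (5, 139), np.float64(90.809996356234)), (array([ 0.6293, -0.0785]), (13, 11), np.float64(71.89859019421657))] [ 626.3 -138.2]
medium [(array([0.6304, 0.0609]), (82, 8), np.float64(88.702480740918)), (array([0.6037, 0.0497]), (109, 4), np.float64(88.9315474519838)), (array([0.6302, 0.0064]), (12, 14), np.float64(128.22943428084636))] [627.2  51.8]
short [(array([ 0.6281, -0.2487]), (7, 53), np.float64(89.74318097429597)), (array([ 0.6015, -0.2573]), (85, 4), np.float64(90.15823149149637)), (array([ 0.6287, -0.2903]), (11, 12), np.float64(172.950642797235))] [ 625.  -257.1]
top [([0.4477, -0.3265, 0.1212], 0.74)]
side [([0.438, -0.3234, 0.1097], 0.58)]
--
T[-0.005, 0.007, -0.151] tw0.008 h1
T[0.442, 0.054, 0.014] tw-0.406 h0.5
T[0.439, 0.071, 0.014] tw-0.406 h0.5
T[0.436, 0.089, 0.014] tw-0.406 h0.5
T[0.432, 0.107, 0.014] tw-0.407 h0.5
T[0.427, 0.124, 0.014] tw-0.406 h0.5
T[0.421, 0.142, 0.014] tw-0.407 h0.5
T[0.415, 0.159, 0.015] tw-0.406 h0.5
--
T[0.409, 0.175, 0.014] tw-0.407 h0.5
T[0.401, 0.192, 0.015] tw-0.406 h0.5
T[0.393, 0.208, 0.014] tw-0.407 h0.5
T[0.384, 0.224, 0.015] tw-0.406 h0.5
T[0.375, 0.239, 0.014] tw-0.407 h0.5
T[0.365, 0.254, 0.015] tw-0.406 h0.5
T[0.355, 0.268, 0.014] tw-0.407 h0.5
```

The probe is back in its stand and the brackets haven't moved. I'll go back to the dial.

Call:
apply_moves([
  {"translation":[0,0,-0.12],"twist":0,"hand":0.8},
  {"translation":[0.442,0.054,0.014],"twist":-0.406,"hand":0.4},
  {"translation":[0.439,0.071,0.014],"twist":-0.406,"hand":0.4},
  {"translation":[0.436,0.089,0.014],"twist":-0.406,"hand":0.4},
  {"translation":[0.432,0.107,0.014],"twist":-0.406,"hand":0.4},
  {"translation":[0.427,0.124,0.014],"twist":-0.406,"hand":0.4},
  {"translation":[0.421,0.142,0.014],"twist":-0.406,"hand":0.4},
  {"translation":[0.415,0.159,0.014],"twist":-0.406,"hand":0.4},
])

```text
time: 66.7
tool_pos: [0.4879, -0.0268, 0.2498]
tool_rot: [0.0, 0.605, 0.797, 0.0]
contact_force: [0.7, 0.4, 0.3]
gripper_width: 0.401
grasp_force: 0.0
```

Call:
apply_moves([
  {"translation":[0.409,0.175,0.014],"twist":-0.406,"hand":0.4},
  {"translation":[0.4,0.192,0.014],"twist":-0.406,"hand":0.4},
  {"translation":[0.393,0.208,0.014],"twist":-0.406,"hand":0.4},
  {"translation":[0.384,0.224,0.014],"twist":-0.406,"hand":0.4},
  {"translation":[0.375,0.239,0.014],"twist":-0.406,"hand":0.4},
  {"translation":[0.365,0.254,0.014],"twist":-0.406,"hand":0.4},
  {"translation":[0.355,0.268,0.014],"twist":-0.406,"hand":0.4},
  {"translation":[0,0,0],"twist":0,"hand":0.4},
])

```text
time: 67.5
tool_pos: [0.5293, 0.2841, 0.2392]
tool_rot: [-0.001, 0.484, 0.875, 0.0]
contact_force: [-1.1, -0.6, -0.4]
gripper_width: 0.4
grasp_force: 0.0
```

Run:
```python
from h import *
print(pose(),state()['joint_pos'][5])
plan([(.5125,.339,.135,121.8,.4,.04),(.5125,.339,.1,121.8,.4,.012)])
```

```text
(array([0.5293, 0.2841, 0.2392]), np.float64(122.13897459179202)) -0.19297392527551122
--
T[0.185, 0.05, 0.347] tw0.02 h0.4
T[0.185, 0.05, 0.348] tw0.02 h0.4
T[0.184, 0.049, 0.347] tw0.019 h0.4
T[0.0, 0.0, 0.117] tw0.0 h0.4
T[0.0, 0.0, 0.117] tw0.0 h0.4
T[0.0, 0.0, 0.116] tw0.0 h0.4
```

Call:
apply_moves([
  {"translation":[0.185,0.05,0.347],"twist":0.02,"hand":0.4},
  {"translation":[0.185,0.05,0.347],"twist":0.02,"hand":0.4},
  {"translation":[0.185,0.05,0.347],"twist":0.02,"hand":0.4},
  {"translation":[0,0,0],"twist":0,"hand":0.4},
  {"translation":[0,0,0],"twist":0,"hand":0.4},
  {"translation":[0,0,0],"twist":0,"hand":0.4},
])

```text
time: 68.1
tool_pos: [0.5149, 0.3347, 0.138]
tool_rot: [0.001, 0.489, 0.872, 0.001]
contact_force: [-0.2, -0.3, 0.7]
gripper_width: 0.402
grasp_force: 0.0
```

Run:
```python
from h import *
print(pose(),state()['joint_pos'][5])
plan([(.5125,.339,.1,121.8,.4,.013)])
```

```text
(array([0.5149, 0.3347, 0.138 ]), np.float64(121.42280717175902)) -0.09280162797248907
--
T[0.016, 0.001, 0.127] tw-0.022 h0.4
T[0.016, 0.001, 0.126] tw-0.022 h0.4
T[0.017, 0.0, 0.127] tw-0.022 h0.4
```

Call:
apply_moves([
  {"translation":[0.016,0,0.127],"twist":-0.022,"hand":0.4},
  {"translation":[0.016,0,0.127],"twist":-0.022,"hand":0.4},
  {"translation":[0.016,0,0.127],"twist":-0.022,"hand":0.4},
  {"translation":[0,0,0],"twist":0,"hand":0.4},
  {"translation":[0,0,0],"twist":0,"hand":0},
  {"translation":[0,0,0],"twist":0,"hand":0},
  {"translation":[0,0,0],"twist":0,"hand":0},
  {"translation":[0,0,0],"twist":0,"hand":0},
])

```text
time: 68.9
tool_pos: [0.5124, 0.3401, 0.0972]
tool_rot: [0.001, 0.486, 0.874, 0.003]
contact_force: [8.0, 5.4, -9.5]
gripper_width: 0.152
grasp_force: 61.5
```

Run:
```python
from h import *
s=state();print(pose(),s['joint_pos'][5],s['contact_force'],s['gripper_width'])
```

```text
(array([0.5124, 0.3401, 0.0972]), np.float64(121.83381526125244)) -0.09113665128394564 [ 8.0428  5.3692 -9.4639] 0.1515022228634465
```

Call:
apply_moves([
  {"translation":[0,0,0],"twist":-0.935,"hand":0},
  {"translation":[0,0,0],"twist":-0.935,"hand":0},
  {"translation":[0,0,0],"twist":-0.935,"hand":0},
  {"translation":[0,0,0],"twist":-0.935,"hand":0},
  {"translation":[0,0,0],"twist":-0.935,"hand":0},
  {"translation":[0,0,0],"twist":-0.935,"hand":0},
  {"translation":[0,0,0],"twist":-0.935,"hand":0},
])

```text
time: 69.6
tool_pos: [0.5124, 0.3398, 0.0971]
tool_rot: [0.002, 0.178, 0.984, 0.002]
contact_force: [8.6, 4.8, -9.9]
gripper_width: 0.147
grasp_force: 61.5
```

Call:
apply_moves([
  {"translation":[0,0,0],"twist":-0.935,"hand":0},
  {"translation":[0,0,0],"twist":-0.935,"hand":0},
  {"translation":[0,0,0],"twist":-0.935,"hand":0},
  {"translation":[0,0,0],"twist":-0.935,"hand":0},
  {"translation":[0,0,0],"twist":-0.935,"hand":0},
  {"translation":[0,0,0],"twist":-0.935,"hand":0},
  {"translation":[0,0,0],"twist":-0.935,"hand":0},
])

```text
time: 70.3
tool_pos: [0.5124, 0.3396, 0.0971]
tool_rot: [0.003, -0.148, 0.989, 0.001]
contact_force: [6.7, 4.8, -9.0]
gripper_width: 0.151
grasp_force: 61.6
```

Call:
apply_moves([
  {"translation":[0,0,0],"twist":-0.935,"hand":0},
  {"translation":[0,0,0],"twist":-0.935,"hand":0},
  {"translation":[0,0,0],"twist":-0.935,"hand":0},
  {"translation":[0,0,0],"twist":-0.935,"hand":0},
  {"translation":[0,0,0],"twist":-0.935,"hand":0},
  {"translation":[0,0,0],"twist":-0.935,"hand":0},
  {"translation":[0,0,0],"twist":-0.935,"hand":0},
])

```text
time: 71.0
tool_pos: [0.5127, 0.3395, 0.0971]
tool_rot: [0.003, -0.458, 0.889, -0.0]
contact_force: [8.4, 3.7, -9.6]
gripper_width: 0.154
grasp_force: 61.5
```

Call:
apply_moves([
  {"translation":[0,0,0],"twist":-0.935,"hand":0},
  {"translation":[0,0,0],"twist":-0.935,"hand":0},
  {"translation":[0,0,0],"twist":-0.935,"hand":0},
  {"translation":[0,0,0],"twist":-0.935,"hand":0},
  {"translation":[0,0,0],"twist":-0.935,"hand":0},
  {"translation":[0,0,0],"twist":-0.935,"hand":0},
  {"translation":[0,0,0],"twist":-0.935,"hand":0},
  {"translation":[0,0,0],"twist":0,"hand":0},
])

```text
time: 71.8
tool_pos: [0.5129, 0.3395, 0.0971]
tool_rot: [-0.003, 0.719, -0.695, 0.002]
contact_force: [8.6, 2.6, -10.2]
gripper_width: 0.145
grasp_force: 61.4
```

Call:
apply_moves([
  {"translation":[0,0,0],"twist":0,"hand":0.4},
  {"translation":[0,0,0],"twist":0,"hand":0.4},
  {"translation":[0,0,0],"twist":0,"hand":0.4},
  {"translation":[0,0,-0.2],"twist":0,"hand":0.4},
  {"translation":[0,0,-0.3],"twist":0,"hand":0.4},
  {"translation":[0,0,0],"twist":0,"hand":0.4},
  {"translation":[0,0,0],"twist":0,"hand":0.4},
])

```text
time: 72.5
tool_pos: [0.5113, 0.3394, 0.1487]
tool_rot: [-0.001, 0.718, -0.696, 0.0]
contact_force: [-0.5, -0.1, -0.2]
gripper_width: 0.397
grasp_force: 0.0
```

Run:
```python
from h import *
s=state();p,a=pose();print(p,a%360,s['joint_pos'],s['contact_force'],s['gripper_width'])
```

```text
[0.5113 0.3394 0.1487] 271.8497000644354 [ 0.4647  0.1094  1.7327  0.      1.2969 -2.7091] [-0.4637 -0.1212 -0.2488] 0.39668933173817855
```

Call:
apply_moves([
  {"translation":[0,0,0],"twist":0.982,"hand":0.4},
  {"translation":[0,0,0],"twist":0.982,"hand":0.4},
  {"translation":[0,0,0],"twist":0.982,"hand":0.4},
  {"translation":[0,0,0],"twist":0.982,"hand":0.4},
  {"translation":[0,0,0],"twist":0.982,"hand":0.4},
  {"translation":[0,0,0],"twist":0.982,"hand":0.4},
  {"translation":[0,0,0],"twist":0.982,"hand":0.4},
  {"translation":[0,0,0],"twist":0.982,"hand":0.4},
])

```text
time: 73.3
tool_pos: [0.5097, 0.3385, 0.1454]
tool_rot: [-0.001, -0.396, 0.918, -0.0]
contact_force: [-1.0, -0.2, 0.9]
gripper_width: 0.4
grasp_force: 0.0
```

Call:
apply_moves([
  {"translation":[0,0,0],"twist":0.982,"hand":0.4},
  {"translation":[0,0,0],"twist":0.982,"hand":0.4},
  {"translation":[0,0,0],"twist":0.982,"hand":0.4},
  {"translation":[0,0,0],"twist":0.982,"hand":0.4},
  {"translation":[0,0,0],"twist":0.982,"hand":0.4},
  {"translation":[0,0,0],"twist":0.982,"hand":0.4},
  {"translation":[0,0,0],"twist":0.982,"hand":0.4},
  {"translation":[0,0,0],"twist":0.982,"hand":0.4},
])

```text
time: 74.1
tool_pos: [0.5098, 0.3386, 0.1455]
tool_rot: [-0.001, -0.014, 1.0, -0.001]
contact_force: [-0.7, -0.4, 0.0]
gripper_width: 0.398
grasp_force: 0.0
```

Call:
apply_moves([
  {"translation":[0,0,0],"twist":0.982,"hand":0.4},
  {"translation":[0,0,0],"twist":0.982,"hand":0.4},
  {"translation":[0,0,0],"twist":0.982,"hand":0.4},
  {"translation":[0,0,0],"twist":0.982,"hand":0.4},
  {"translation":[0,0,0],"twist":0.982,"hand":0.4},
  {"translation":[0,0,0],"twist":0.982,"hand":0.4},
  {"translation":[0,0,0],"twist":0.982,"hand":0.4},
  {"translation":[0,0,0],"twist":0.982,"hand":0.4},
])

```text
time: 74.9
tool_pos: [0.5097, 0.3385, 0.1455]
tool_rot: [-0.001, 0.37, 0.929, -0.001]
contact_force: [-0.3, -0.5, 0.0]
gripper_width: 0.397
grasp_force: 0.0
```

Call:
apply_moves([
  {"translation":[0,0,0],"twist":0.982,"hand":0.4},
  {"translation":[0,0,0],"twist":0.982,"hand":0.4},
  {"translation":[0,0,0],"twist":0.982,"hand":0.4},
  {"translation":[0,0,0],"twist":0.982,"hand":0.4},
  {"translation":[0,0,0],"twist":0.982,"hand":0.4},
  {"translation":[0,0,0],"twist":0.982,"hand":0.4},
  {"translation":[0,0,0],"twist":0.982,"hand":0.4},
  {"translation":[0,0,0],"twist":0.982,"hand":0.4},
])

```text
time: 75.7
tool_pos: [0.5097, 0.3385, 0.1454]
tool_rot: [-0.0, 0.697, 0.717, -0.001]
contact_force: [0.4, 0.0, -0.1]
gripper_width: 0.401
grasp_force: 0.0
```

Call:
apply_moves([
  {"translation":[0,0,0],"twist":0,"hand":0.4},
  {"translation":[0,0,0],"twist":0,"hand":0.4},
])

```text
time: 75.9
tool_pos: [0.5101, 0.3387, 0.1461]
tool_rot: [-0.0, 0.695, 0.719, -0.001]
contact_force: [0.2, 0.6, 0.1]
gripper_width: 0.403
grasp_force: 0.0
```

Run:
```python
from h import *
print(pose(),state()['joint_pos'][5])
plan([(.5125,.339,.1,91.8,.4,.013)])
```

```text
(array([0.5101, 0.3387, 0.1461]), np.float64(91.91535140714582)) 0.43124292130641767
--
T[0.001, 0.006, 0.115] tw0.005 h0.4
T[0.0, 0.006, 0.115] tw0.005 h0.4
T[0.001, 0.006, 0.116] tw0.005 h0.4
T[0.0, 0.006, 0.115] tw0.005 h0.4
```

Call:
apply_moves([
  {"translation":[0,0.006,0.115],"twist":0,"hand":0.4},
  {"translation":[0,0.006,0.115],"twist":0,"hand":0.4},
  {"translation":[0,0.006,0.115],"twist":0,"hand":0.4},
  {"translation":[0,0.006,0.115],"twist":0,"hand":0.4},
  {"translation":[0,0,0],"twist":0,"hand":0.4},
  {"translation":[0,0,0],"twist":0,"hand":0},
  {"translation":[0,0,0],"twist":0,"hand":0},
  {"translation":[0,0,0],"twist":0,"hand":0},
])

```text
time: 76.7
tool_pos: [0.5131, 0.3391, 0.1016]
tool_rot: [0.0, 0.696, 0.718, 0.0]
contact_force: [-1.0, -0.6, -2.0]
gripper_width: 0.148
grasp_force: 60.1
```

Call:
apply_moves([
  {"translation":[0,0,0],"twist":0,"hand":0},
  {"translation":[0,0,0],"twist":0,"hand":0},
])

```text
time: 76.9
tool_pos: [0.5131, 0.3391, 0.1016]
tool_rot: [0.0, 0.696, 0.718, 0.0]
contact_force: [-1.4, -0.4, -0.8]
gripper_width: 0.151
grasp_force: 60.2
```

Call:
apply_moves([
  {"translation":[0,0,0],"twist":-0.87,"hand":0},
  {"translation":[0,0,0],"twist":-0.87,"hand":0},
  {"translation":[0,0,0],"twist":-0.87,"hand":0},
  {"translation":[0,0,0],"twist":-0.87,"hand":0},
  {"translation":[0,0,0],"twist":-0.87,"hand":0},
  {"translation":[0,0,0],"twist":-0.87,"hand":0},
])

```text
time: 77.5
tool_pos: [0.5135, 0.3393, 0.1016]
tool_rot: [0.0, 0.485, 0.874, 0.001]
contact_force: [0.4, 0.3, -2.4]
gripper_width: 0.146
grasp_force: 60.0
```

Call:
apply_moves([
  {"translation":[0,0,0],"twist":-0.87,"hand":0},
  {"translation":[0,0,0],"twist":-0.87,"hand":0},
  {"translation":[0,0,0],"twist":-0.87,"hand":0},
  {"translation":[0,0,0],"twist":-0.87,"hand":0},
  {"translation":[0,0,0],"twist":-0.87,"hand":0},
  {"translation":[0,0,0],"twist":-0.8,"hand":0},
  {"translation":[0,0,0],"twist":0,"hand":0},
])

```text
time: 78.2
tool_pos: [0.5137, 0.3396, 0.1016]
tool_rot: [0.001, 0.248, 0.969, 0.001]
contact_force: [3.5, 2.0, -3.9]
gripper_width: 0.145
grasp_force: 59.9
```

Call:
apply_moves([
  {"translation":[0,0,0],"twist":0,"hand":0.5},
  {"translation":[0,0,0],"twist":0,"hand":0.5},
  {"translation":[0,0,0],"twist":0,"hand":0.5},
  {"translation":[0,0,-0.3],"twist":0,"hand":1},
  {"translation":[0,0,-0.3],"twist":0,"hand":1},
  {"translation":[-0.3,0,-0.3],"twist":0,"hand":1},
  {"translation":[-0.3,0,-0.3],"twist":0,"hand":1},
  {"translation":[0,0,0],"twist":0,"hand":1},
])

```text
time: 79.0
tool_pos: [0.5706, 0.3095, 0.2282]
tool_rot: [0.005, 0.25, 0.968, 0.003]
contact_force: [-0.1, -0.5, 0.6]
gripper_width: 1.002
grasp_force: 0.0
```

Run:
```python
from h import *
s=state();print(pose(),s['contact_force'])
im=save('wrist','f1.png');t=save('top','f1t.png');sd=save('side','f1s.png')
u,v=proj('wrist',[.5125,.338,.07]).astype(int);print(u,v)
a=cv2.resize(im[max(0,v-55):v+55,u-55:u+55,::-1],(400,400),interpolation=cv2.INTER_CUBIC)
b=cv2.resize(sd[150:350,200:480,::-1],(400,286));c=cv2.resize(t[180:360,200:480,::-1],(400,257))
o=np.zeros((600,800,3),np.uint8);o[:400,:400]=a;o[:286,400:]=b;o[300:557,400:]=c
cv2.imwrite('pics/fin.png',o)
```

```text
(array([0.5706, 0.3095, 0.2282]), np.float64(151.01923268617725)) [-0.0661 -0.4883  0.5875]
318 162
```

View pics/fin.png

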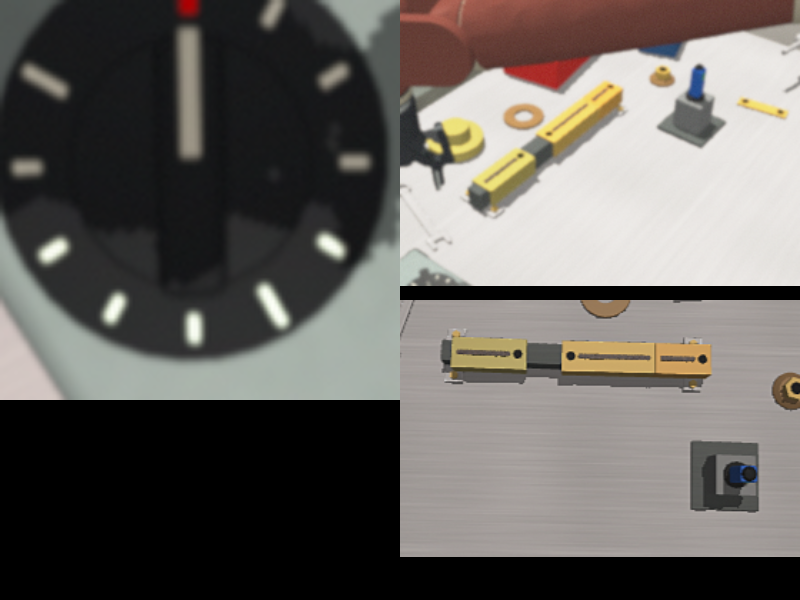

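The pointer is on the red tick, the probe stands upright in its stand, and all three brackets sit on the rail. Handing in.

```bash
python3 -c "
from plant import *
print(job_done())"
```

```text
the job is handed in; nothing more can be done
None
```

The job is handed in (no verdict returned): all three brackets are astride the rail, their welds probed long, medium, short with the dial at 7, the probe is back in its stand and the dial at off; on the first try at long the tip caught the bead's end and slid long 4 cm (pushing short 2 cm), so I re-touched and drew all of long's weld, pausing briefly for camera checks.

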